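# Fit a carving blank's faceplate on the studs of a carving stand

### The arm

A 7-joint arm with a two-finger parallel gripper is mounted at the origin on the work surface. World frame = base frame: x ahead of the robot, y to its left, z up, the work surface at z = 0. Lengths are in m, angles in rad, forces in N, time in s.
With the tool pointing down it reaches from about 0.4 to 0.85 m from the base axis. Payload 4.5 kg.
Tool frame: the origin (TCP) lies midway between the tips of the shut fingers; the grasp point (between the pads) lies 19 mm behind it; x points along the fingers, y is the direction in which the jaws open and shut, and the axes are right-handed (so a half turn about x gives the same grasp; the last joint's range is limited). The gripper opens to 88 mm and grips with 3 to 60 N. Pads are 18 mm wide; open, the fingers measure 123 mm over their backs; the gripper's body (75 mm by 187 mm) begins 45 mm behind the grasp point.
Start: joints at [1.367, 0.689, -0.195, 1.565, 0.157, 0.902, -0.215], TCP at [0.147, -0.607, 0.239] pointing down, gripper open.
Joint ranges: [-3.01, 3.01], [-0.46, 2.08], [-1.47, 1.51], [0.13, 2.56], [-1, 4.14], [0.04, 2.09], [-2.66, 2.66]. Speed limits (rad/s): [2.57, 2.57, 3.14, 3.14, 3.14, 3.14, 3.14].

### API

Orientations are given as a unit quaternion [x, y, z, w].
In Python, from plant import r gives the robot as it stands.
- The arm moves only by the tool arm_command, never from a script. Its argument "plan" is a list of rows, each a list of 5 numbers: the finger opening in m, from 0 to 0.0881, then the shift along the tool's x, y, z in m, then the turn about the tool's x in rad. In form: [[grip, dx, dy, dz, roll], ...]. A call has 1 to 12 rows; each row shifts and turns the commanded pose from where the row before left it, along the tool's axes as they then stand; what a row does not reach is not made up. A row lasts 1/8 s, in which the tool goes at most 62.5 mm and 10.7 degrees, less where a joint would pass 70% of its speed; a pose out of reach is approached as far as the arm can. A call is refused whole if a number of a shift passes 0.0625 or a number of a turn 0.188, either way. A call with a gripper value outside its range is refused whole. The fingers move at their own pace and stop on an object; "force" is the grip in N (left out, the last holds). Time passes only in rows, so rows that do not move let the fingers close. It gives the time, the measured TCP pose, the force and the opening at its end, in the units of the state.
- r.get_state(): the state, without advancing time (a new reading comes with each control period).
- r.snapshot(name): name is "scene" or "top" or "wrist"; returns (picture, depth): 400x640x3 uint8, red, green, blue; 400x640 float32, m along the optical axis (not along the pixel's ray), 0 where there is no reading.
- r.calibration(name): a dict with "fx", "fy", "cx", "cy" (pixels), "k1" (the pictures are not rectified: a ray, as slopes to the right and down, at radius r is drawn at 1 + k1 r^2 times it, then the intrinsics apply), "eye" and "orientation" of the camera in the world; the wrist camera has in their place "mount" (4x4, takes a point from camera to tool coordinates, whose origin is the TCP and whose axes are the tool frame's). Camera axes: x right, y down, z forward; pixel columns grow to the right and rows downward; lengths in m; the calibration is good to about 2 mm. A picture is of the moment at which its call begins: read the wrist's pose just before it. calibration takes no time and is no camera call.
- r.finish_job(): hands the job in, once; it reports no verdict.
The state is a dict: "clock": time; "q": joint angles; "qd": joint speeds; "joint_torque": joint torques, N m; "tool_pos": TCP position; "eef_rot": TCP orientation; "contact_force": force on the tool from outside, world axes, zero at the start; "moment": the same for the moment, N m; "opening": opening from 0.0 (shut) to 1.0 (fully open).
Only numpy, scipy, OpenCV 4.12 (cv2) and the standard library are available. Lean on these libraries where they do the work, as an engineer would, in place of code of your own. Each camera call takes 0.05 s, during which the arm holds its last target.

### The job

Take the dark moulding offcut off the carving blank and lay it in the wooden offcut tray. Then set the blank's round faceplate on the carving stand, centre bore over the spigot, turned so that its three holes line up with the three studs and it seats fully home and flat; only then throw the red lock lever all the way over to its other side. Keep the faceplate level, and do not shift or knock over the cup, bottles, tools or other things on the bench.

Things in the scene. Friction and masses are not known exactly. Their poses are not given: they have to be found in the camera images.
- faceplate_mid (a point): Loose aluminium faceplate, 150 mm dia, 12 thick, with a pale wooden blank (56 x 56, 60 tall) fixed upright on it; 72 tall in all, ~0.6 kg. Three 17 mm through holes at radius 55, 120 deg apart; 30 mm bore from below, 42 deep. Starts flat on the bench. Point: on its axis, 36 mm above its underside; z up; +x points at one hole; blank's sides square to x, y (grip these).
- hub_seat (a point): Fixed hub of the carving stand: steel disc 140 mm dia on a green drum, flat seat 70 mm above the bench. Spigot 25 mm dia, tapered tip, 34 tall; three brass studs 11 mm dia at radius 55, 120 deg apart, 14 tall. Point: centre of the seat surface; z up; +x points at one stud. Seated: plate's underside on the seat, studs in holes. Not lined up, it rests 14 mm high on the studs.
- lock (a joint): Lock lever of the stand, rad: starts at 0 to 0.2 (leaning to one side), 1.0 is fully over to the other side; it is upright at 0.5. It stays where it is left and needs under 2 N at the ball.
- lock_tip (a point): Centre of the red ball (26 mm diameter) at the tip of the lock lever, a 10 mm thick rod, 80 mm from its pivot to this point; moves with the lever.
- lock_pivot (a point): Fixed pivot of the lock lever, 34 mm above the bench, on the stand's green foot. Axes of the stand: +x points to the hub's axis, 135 mm away; z up; the lever leans to -y at 0 and swings to +y in the upright plane along y. Grey block under it: 70 mm along y, 50 along x, top 37 mm above the bench.
- offcut_mid (a point): Loose dark moulding offcut, 160 mm long (its x), 30 mm wide (y), 38 mm tall (z; flat sides to 28 mm up, then a half-round top of 20 mm width), about 0.09 kg. It starts lying across the top of the blank, its underside 72 mm above the bench. The point is at its middle, 19 mm above its underside.
- tray_in (a point): Offcut tray (fixed): open wooden box 210 mm (x) x 140 mm (y), 45 mm tall, walls 6 mm. The point is the centre of its inner floor, about 6 mm above the bench; z up.
- cup_mid (a point): Bystander: white lidded cup, 78 mm across, 108 mm tall; point at half height.
- glue_mid (a point): Bystander: yellow glue bottle, 58 mm diameter, 145 mm tall; point at half height.
- wax_mid (a point): Bystander: amber jar with a metal lid, 72 mm diameter, 90 mm tall; point at half height.
- finish_mid (a point): Bystander: blue can, 68 mm diameter, 130 mm tall; point at half height.
- chisel_mid (a point): Bystander: chisel lying along its x, 190 mm long, 25 mm wide and high; point at its middle.
- gouge_mid (a point): Bystander: dark-handled chisel lying along its x, 190 mm long, 25 mm wide and high; point at its middle.
- plane_mid (a point): Bystander: wooden hand plane, 200 mm along its y, 56 mm wide, 85 mm tall; point at the middle, 15 mm above its sole.
- mallet_mid (a point): Bystander: wooden mallet lying along its x, 250 mm long, head 110 mm wide and 70 mm tall; point near its middle.
There are look-alikes about, which are no part of the job. What is shaped like the part that bears offcut_mid but white is not meant.

How it is judged:
On the way, in this order (a step that is already met when the one before it is completed fails the run):
1. the moulding offcut lies in the offcut tray (x of offcut_mid in the frame of tray_in between -0.1 and 0.1 m and y of offcut_mid in the frame of tray_in between -0.065 and 0.065 m and z of offcut_mid in the frame of tray_in below 0.035 m), for 0.2 s.
2. the faceplate is seated fully home on the hub, studs in its holes (horizontal distance between faceplate_mid and hub_seat below 0.004 m and z of faceplate_mid in the frame of hub_seat between 0.0325 and 0.0385 m and angle between faceplate_mid's own z axis and vertical below 0.04 rad), for 0.2 s.
3. the lock lever is thrown over (value of joint lock above 0.85 rad), for 0.2 s.
At the end, for the whole second after the job is handed in: Faceplate on the hub within 4 mm of its axis, within about 3 mm of the seat (studs in its holes), level within 0.04 rad; lock lever past 0.85 rad; offcut inside the tray, its middle under 35 mm above the tray floor; every bystander within 30 mm of its start (all of step 1 and all of step 2 and value of joint lock above 0.85 rad); the robot touches nothing.
It fails at once if the faceplate is tipped by more than about 30 degrees (angle between faceplate_mid's own z axis and vertical above 0.52 rad).
It fails at once if a bystander (cup, bottle, jar, can, chisel, plane, mallet) is shifted by more than 30 mm or knocked over (distance of any of cup_mid, glue_mid, wax_mid, finish_mid, chisel_mid, gouge_mid, plane_mid, mallet_mid from where it was at the start of the episode above 0.03 m).
It also fails if it takes over 72 s, if anything falls off the work surface, if the arm or the gripper's body presses on something with over 40 N, if the wrist force passes 120 N, or if a joint passes its speed limit or range.

## Working session

There is one attempt and no reset: what is moved stays moved. The work goes in short steps, Python scripts to look and compute and a tool call to move; the robot and the scene stay as the last step left them, time stands still between calls to the robot, and variables do not carry over. Pictures are saved under pics/ and viewed, and the job is handed in when it is done.

Besides the shell and the picture viewer there is one more tool, called after ">>>" as name([rows], argument=value, ...), one row to a line, values as JSON. arm_command: Moves the arm, as the interface text tells. Its arguments: {"type":"object","properties":{"plan":{"type":"array","items":{"type":"array","items":{"type":"number"}}},"force":{"type":"number"}},"required":["plan"]}

```bash
ls; mkdir -p pics
cat > h.py <<'E'
import numpy as np, cv2, pickle
from scipy.spatial.transform import Rotation as R
from plant import r
def cam(n, st=None):
    c=r.calibration(n)
    if n=="wrist":
        M=np.array(c["mount"]); T=np.eye(4); T[:3,:3]=R.from_quat(st["eef_rot"]).as_matrix(); T[:3,3]=st["tool_pos"]
        T=T@M
    else:
        T=np.eye(4); o=np.array(c["orientation"]); T[:3,:3]=o if o.shape==(3,3) else R.from_quat(o).as_matrix(); T[:3,3]=c["eye"]
    return c,T
def ray(c,T,px):
    K=np.array([[c["fx"],0,c["cx"]],[0,c["fy"],c["cy"]],[0,0,1.]])
    p=cv2.undistortPoints(np.array(px,float).reshape(-1,1,2),K,np.array([c["k1"],0,0,0.])).reshape(-1,2)
    return np.c_[p,np.ones(len(p))]@T[:3,:3].T, T[:3,3]
def onplane(c,T,px,z):
    d,e=ray(c,T,px); return e+d*((z-e[2])/d[:,2])[:,None]
def bydepth(c,T,px,dep):
    d,e=ray(c,T,px); px=np.array(px).reshape(-1,2).round().astype(int)
    return e+d*dep[px[:,1],px[:,0]][:,None]
def proj(c,T,P):
    p=(np.array(P).reshape(-1,3)-T[:3,3])@T[:3,:3]; s=p[:,:2]/p[:,2:]
    s=s*(1+c["k1"]*(s**2).sum(1))[:,None]
    return s*[c["fx"],c["fy"]]+[c["cx"],c["cy"]]
def snap(n,tag):
    st=r.get_state(); im,d=r.snapshot(n); c,T=cam(n,st)
    pickle.dump((im,d,c,T,st),open(f"pics/{tag}.pkl","wb")); cv2.imwrite(f"pics/{tag}.png",im[:,:,::-1]); return im,d,c,T
def load(tag): return pickle.load(open(f"pics/{tag}.pkl","rb"))[:4]
def crop(tag,x0,y0,x1,y1,s,out):
    im=load(tag)[0][y0:y1,x0:x1,::-1]; cv2.imwrite(f"pics/{out}.png",cv2.resize(im,None,fx=s,fy=s,interpolation=cv2.INTER_CUBIC))
E
python3 - <<'E'
from h import *
for n in("scene","top","wrist"):
    im,d,c,T=snap(n,n+"0"); print(n,c,T[:3].round(3).tolist())
print(r.get_state())
E
```

```text
pics
scene {'fx': 406.20588243066027, 'fy': 406.20588243066027, 'cx': 319.62441881009426, 'cy': 199.9931748734025, 'k1': 0.016275031352904784, 'eye': array([1.25555348, 0.29380314, 0.81900026]), 'orientation': array([ 0.56698414,  0.72230389, -0.31304534, -0.24250505])} [[-0.239, 0.667, -0.705, 1.256], [0.971, 0.161, -0.177, 0.294], [-0.005, -0.727, -0.686, 0.819]]
top {'fx': 404.63984724943043, 'fy': 404.63984724943043, 'cx': 322.161166425085, 'cy': 202.22918162554117, 'k1': -0.025526672290948075, 'eye': array([0.43956751, 0.10590628, 1.47003948]), 'orientation': array([ 0.71467037, -0.698196  ,  0.03707117, -0.01985764])} [[0.022, -0.996, 0.081, 0.44], [-0.999, -0.024, -0.023, 0.106], [0.025, -0.08, -0.996, 1.47]]
wrist {'fx': 325.3075514096035, 'fy': 325.3075514096035, 'cx': 314.61593916715356, 'cy': 199.38492844453506, 'k1': -0.051115842092175505, 'mount': array([[ 1.13284371e-03, -2.80868241e-01,  9.59745668e-01,
        -1.47076246e-01],
       [ 9.99999256e-01, -1.15672877e-04, -1.21420887e-03,
         3.29476187e-04],
       [ 4.52049254e-04,  9.59746330e-01,  2.80867902e-01
[... 217 characters left out ...]
ck': 0.15, 'q': array([ 1.3667887 ,  0.68978969, -0.19450957,  1.56606743,  0.15730122,
        0.90250504, -0.21509244]), 'qd': array([ 1.53561820e-04,  1.06922251e-04, -1.40244485e-03, -4.26076236e-03,
       -8.58136120e-05, -6.38311921e-04, -1.39978368e-03]), 'joint_torque': array([-1.15494058e-03, -5.27863669e+01, -1.26854092e+00, -1.53586829e+01,
       -5.25276863e-02,  3.87239692e-03,  1.09015471e-04]), 'tool_pos': array([ 0.14707871, -0.60696814,  0.23810489]), 'eef_rot': array([-0.702014  , -0.08437764,  0.7022092 , -0.08342056]), 'contact_force': array([ 0.41878252,  0.02296987, -0.4403082 ]), 'moment': array([-0.00818719,  0.00605145, -0.00840484]), 'opening': 0.9988783468197064}
```

View pics/scene0.png

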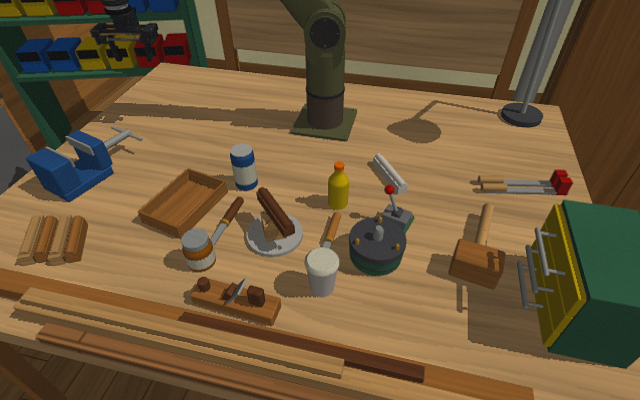

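View pics/top0.png

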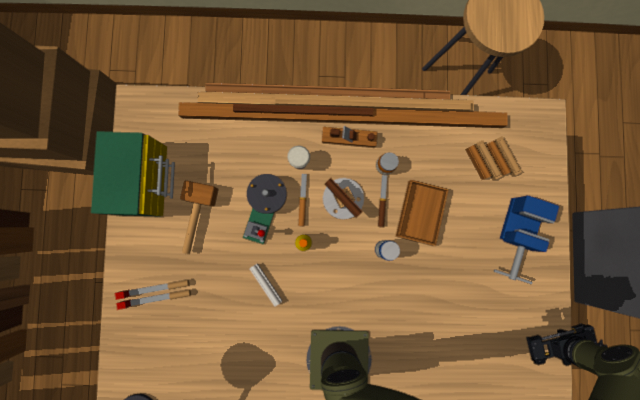

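View pics/wrist0.png

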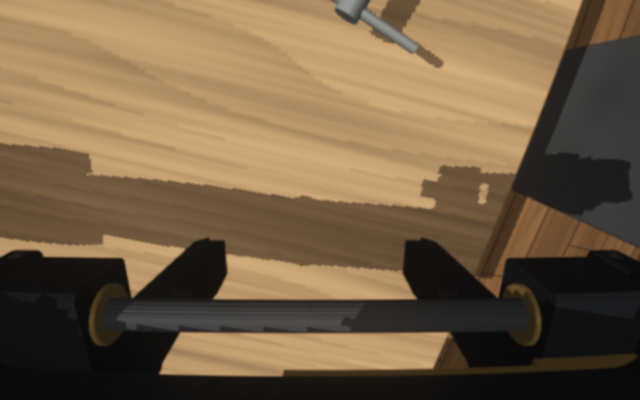

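The top view shows the dark offcut on the faceplate at about (342,198). The white look-alike at (267,285) is not meant. The tray is at (424,212), the hub at (267,193) and the red ball at (262,233). I'll confirm in an enlarged crop.

Run:
```python
from h import *
crop("top0",220,110,460,290,3.3,"topc"); crop("scene0",120,130,420,300,2.6,"scenec")
im,d,c,T=load("top0")
for n,p,z in[("offcut",(342,198),.1),("plate",(344,198),.012),("hub",(267,193),.07),("ball",(262,233),.1),("tray",(424,212),.006),("glue",(303,242),.145),("cup",(299,157),.108),("wax",(388,163),.09),("fin",(388,250),.13)]:
    print(n,onplane(c,T,[p],z).round(3),bydepth(c,T,[p],d).round(3))
```

```text
offcut [[0.567 0.007 0.1  ]] [[0.566 0.007 0.106]]
plate [[ 0.575 -0.007  0.012]] [[0.566 0.001 0.11 ]]
hub [[0.58  0.265 0.07 ]] [[0.577 0.261 0.107]]
ball [[0.442 0.274 0.1  ]] [[0.442 0.272 0.117]]
tray [[ 0.531 -0.301  0.006]] [[ 0.531 -0.301  0.008]]
glue [[0.415 0.134 0.145]] [[0.415 0.134 0.147]]
cup [[0.702 0.156 0.108]] [[0.701 0.156 0.114]]
wax [[ 0.693 -0.152  0.09 ]] [[ 0.694 -0.152  0.087]]
fin [[ 0.395 -0.147  0.13 ]] [[ 0.395 -0.147  0.131]]
```

View pics/topc.png

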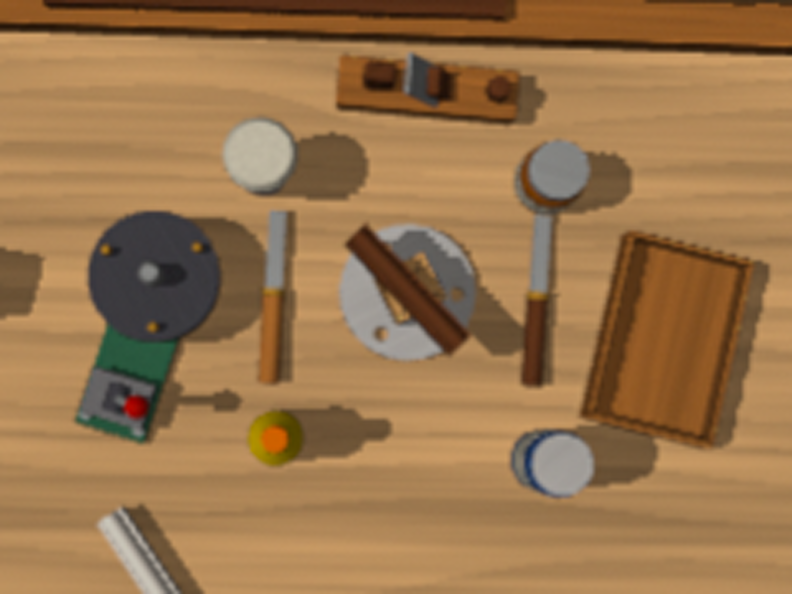

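View pics/scenec.png

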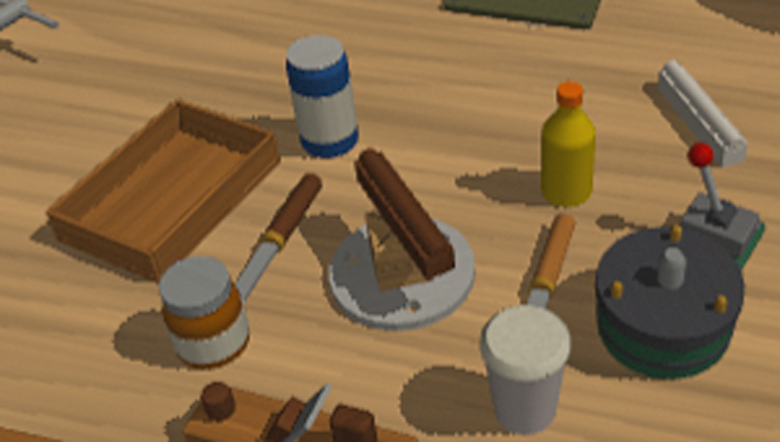

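Run:
```python
from h import *
im,d,c,T=load("top0")
vv,uu=np.mgrid[0:400,0:640]; P=bydepth(c,T,np.c_[uu.ravel(),vv.ravel()],d).reshape(400,640,3)
np.save("pics/P0.npy",P)
def rect(m):
    m=m.astype(np.uint8); cs,_=cv2.findContours(m,0,2); k=max(cs,key=cv2.contourArea); mm=np.zeros_like(m); cv2.drawContours(mm,[k],-1,1,-1); q=P[(mm&m)>0]
    return cv2.minAreaRect(q[:,:2].astype(np.float32)), q[:,2].mean(), np.median(q,0)
roi=np.zeros((400,640),bool); roi[160:240,315:372]=1
hsv=cv2.cvtColor(im,cv2.COLOR_RGB2HSV)
rt=rect(roi&(P[...,2]>.085)); print("offcut",rt); print(cv2.boxPoints(rt[0]))
roi=np.zeros((400,640),bool); roi[170:260,390:460]=1
rt=rect(roi&(P[...,2]>.02)); print("tray rim",rt);print(cv2.boxPoints(rt[0]))
m=((hsv[...,0]<6)|(hsv[...,0]>174))&(hsv[...,1]>180)&(hsv[...,2]>100); m[:,:230]=0; m[:, 300:]=0
ys,xs=np.nonzero(m); print("ball px",xs.mean(),ys.mean(),len(xs), P[m].mean(0), onplane(c,T,[(xs.mean(),ys.mean())],.1))
# hub
roi=np.zeros((400,640),bool); roi[170:216,242:292]=1
print("hubz hist",np.histogram(P[roi][:,2],bins=np.arange(0,.13,.01)))
m=roi&(abs(P[...,2]-.07)<.008); q=P[m][:,:2].astype(np.float32); print("hub circle",cv2.minEnclosingCircle(q), q.mean(0))
m=roi&(P[...,2]>.088);print("spigot",P[m].mean(0),m.sum())
m=roi&(hsv[...,0]>10)&(hsv[...,0]<28)&(hsv[...,1]>110)&(hsv[...,2]>100)&(P[...,2]>.06); n,l,s,ce=cv2.connectedComponentsWithStats(m.astype(np.uint8)); print(s[1:,4],ce[1:],onplane(c,T,ce[1:],.082))
```

```text
offcut (((0.5165085196495056, 0.054877616465091705), (0.15912799537181854, 0.18035873770713806), 44.07118225097656), np.float64(0.10756129401933212), array([0.56712271, 0.00071244, 0.1052876 ]))
[[ 0.39661926  0.06432849]
 [ 0.5220681  -0.06525497]
 [ 0.6363978   0.04542674]
 [ 0.51094896  0.1750102 ]]
tray rim (((0.537135124206543, -0.1352313607931137), (0.4687219560146332, 0.22575874626636505), 86.31127166748047), np.float64(0.05511879266782723), array([ 0.53121417, -0.29614785,  0.04232366]))
[[ 0.40941176 -0.3618446 ]
 [ 0.6347028  -0.376369  ]
 [ 0.66485846  0.09138188]
 [ 0.43956745  0.10590628]]
ball px 260.2068965517241 232.72413793103448 29 [0.44245281 0.27781072 0.11768276] [[0.44248846 0.28005764 0.1       ]]
hubz hist (array([479,  62,   3,   0,   0,   6, 602, 601,  21,  17,  27,   1]), array([0.  , 0.01, 0.02, 0.03, 0.04, 0.05, 0.06, 0.07, 0.08, 0.09, 0.1 ,
       0.11, 0.12]))
hub circle ((0.579649806022644, 0.2674936056137085), 0.069913350045681) [0.57898057 0.26695305]
spigot [0.55343169 0.23720931 0.35019027] 55
[1 7 6 1 1 5] [[255.         175.        ]
 [251.28571429 185.        ]
 [279.         184.5       ]
 [242.         188.        ]
 [243.         204.        ]
 [265.6        208.8       ]] [[0.64056959 0.30711316 0.082     ]
 [0.60554164 0.31861087 0.082     ]
 [0.60966716 0.22346033 0.082     ]
 [0.59436611 0.35007137 0.082     ]
 [0.53931003 0.34454198 0.082     ]
 [0.52469431 0.26670502 0.082     ]]
```

Run:
```python
from h import *
im,d,c,T=load("top0"); P=np.load("pics/P0.npy"); P[d==0]=np.nan
def rect(m):
    m=m.astype(np.uint8); cs,_=cv2.findContours(m,0,2); k=max(cs,key=cv2.contourArea); mm=np.zeros_like(m); cv2.drawContours(mm,[k],-1,1,-1); q=P[(mm&m)>0]
    rt=cv2.minAreaRect(q[:,:2].astype(np.float32)); return rt, q[:,2].mean(), cv2.boxPoints(rt)
def roi(x0,y0,x1,y1):
    m=np.zeros((400,640),bool); m[y0:y1,x0:x1]=1; return m
print("off",rect(roi(315,160,372,240)&(P[...,2]>.085)&(im.sum(2)<330)))
print("tray",rect(roi(390,170,460,260)&(P[...,2]>.025)&(P[...,2]<.06)))
print("blank?",P[roi(335,190,350,210)&(abs(P[...,2]-.072)<.006)].mean(0))
im2,d2,c2,T2=load("scene0")
# ball in scene
h=cv2.cvtColor(im2,cv2.COLOR_RGB2HSV)
m=((h[...,0]<6)|(h[...,0]>174))&(h[...,1]>150)&(h[...,2]>80)&roi(375,175,405,205)
y,x=np.nonzero(m); a=(x.mean(),y.mean()); print(a)
d1,e1=ray(c,T,[(260.9,232.9)]); dd,e2=ray(c2,T2,[a])
A=np.c_[d1[0],-dd[0]]; t=np.linalg.lstsq(A,e2-e1,rcond=None)[0]; print("ball",e1+t[0]*d1[0],e2+t[1]*dd[0])
```

```text
off (((0.56899094581604, 0.0012626126408576965), (0.1582602709531784, 0.03060467541217804), 44.264892578125), np.float64(0.10443975473991532), array([[ 0.50164354, -0.04301006],
       [ 0.5230049 , -0.06492669],
       [ 0.63633835,  0.04553528],
       [ 0.614977  ,  0.06745192]], dtype=float32))
tray (((0.5269184112548828, -0.2878265380859375), (0.14068391919136047, 0.2111804485321045), 76.88636779785156), np.float64(0.04096081535215659), array([[ 0.40812236, -0.3323775 ],
       [ 0.6137957 , -0.38029075],
       [ 0.64571446, -0.24327558],
       [ 0.44004112, -0.19536233]], dtype=float32))
blank? [ 0.57122713 -0.00223844  0.071358  ]
(np.float64(389.48387096774195), np.float64(188.8709677419355))
ball [0.4419366  0.27661906 0.10870041] [0.44174533 0.27810743 0.10888672]
```

```bash
cat >> h.py <<'E'
def go(x,y,z,yaw=None,st=None):
    "shift in present tool axes, and roll needed so tool y has world yaw (deg, mod 180)"
    st=st or r.get_state(); M=R.from_quat(st["eef_rot"]).as_matrix(); v=M.T@(np.array([x,y,z])-st["tool_pos"])
    yy=np.degrees(np.arctan2(M[1,1],M[0,1]))
    print("t",round(st["clock"],2),"pos",st["tool_pos"].round(4),"yaw",yy.round(2),"q7",st["q"][6].round(3),"open",round(st["opening"]*88.1,1),"F",st["contact_force"].round(1), "tilt",M[:,0].round(3))
    print("shift",v.round(4))
    if yaw is not None:
        a=-(yaw-yy); a=(a+90)%180-90   # tool x is down: +roll = -yaw
        print("roll rad",np.radians(a).round(4),"alt",(np.radians(a)-np.sign(a)*np.pi).round(4))
        # shift after the roll
        print("shift after roll", (R.from_rotvec([np.radians(-a)*1,0,0]).as_matrix()@v).round(4))
E
python3 - <<'E'
from h import *
go(.569,.001,.2,134.3)
print(R.from_quat(r.get_state()["eef_rot"]).as_matrix().round(3))
E
```

```text
t 0.15 pos [ 0.1471 -0.607   0.2381] yaw -76.37 q7 -0.215 open 88.0 F [ 0.4  0.  -0.4] tilt [-0.     0.001 -1.   ]
shift [ 0.0387 -0.4914 -0.5533]
roll rad -0.5353 alt 2.6063
shift after roll [ 0.0387 -0.1404 -0.7266]
[[-0.     0.236 -0.972]
 [ 0.001 -0.972 -0.236]
 [-1.    -0.001  0.   ]]
```

>>> arm_command([
  [0.088, 0, 0, 0, -0.1784],
  [0.088, 0, 0, 0, -0.1784],
  [0.088, 0, 0, 0, -0.1784],
  [0.088, 0, -0.0088, -0.045, 0],
  [0.088, 0, -0.0088, -0.045, 0],
  [0.088, 0, -0.0088, -0.045, 0],
  [0.088, 0, -0.0088, -0.045, 0],
  [0.088, 0, -0.0088, -0.045, 0],
  [0.088, 0, -0.0088, -0.045, 0],
  [0.088, 0, -0.0088, -0.045, 0],
  [0.088, 0, -0.0088, -0.045, 0],
])

```text
clock: 1.52
tool_pos: [0.3565, -0.3044, 0.2387]
eef_rot: [0.655, 0.266, -0.655, 0.267]
contact_force: [1.0, -1.2, 0.1]
opening: 0.997
```

Run:
```python
from h import *
go(.569,.001,.2,134.3)
```

```text
t 1.52 pos [ 0.3565 -0.3044  0.2387] yaw -45.72 q7 -0.463 open 87.8 F [ 1.  -1.2  0.1] tilt [ 0. -0. -1.]
shift [ 0.0387 -0.0703 -0.3654]
roll rad -0.0004 alt 3.1412
shift after roll [ 0.0387 -0.0701 -0.3654]
```

>>> arm_command([
  [0.088, 0, -0.0088, -0.0457, 0],
  [0.088, 0, -0.0088, -0.0457, 0],
  [0.088, 0, -0.0088, -0.0457, 0],
  [0.088, 0, -0.0088, -0.0457, 0],
  [0.088, 0, -0.0088, -0.0457, 0],
  [0.088, 0, -0.0088, -0.0457, 0],
  [0.088, 0, -0.0088, -0.0457, 0],
  [0.088, 0, -0.0088, -0.0457, 0],
  [0.088, 0, 0, 0, 0],
])

```text
clock: 2.65
tool_pos: [0.5699, 0.0049, 0.2385]
eef_rot: [0.655, 0.27, -0.653, 0.268]
contact_force: [0.3, -0.5, -0.1]
opening: 0.997
```

Run:
```python
from h import *
go(.569,.001,.2,134.3)
snap("wrist","w1")
```

```text
t 2.65 pos [0.5699 0.0049 0.2385] yaw -45.34 q7 -1.094 open 87.9 F [ 0.3 -0.5 -0.1] tilt [ 0.002  0.003 -1.   ]
shift [0.0385 0.0022 0.0035]
roll rad 0.0064 alt -3.1352
shift after roll [0.0385 0.0022 0.0035]
```

View pics/w1.png

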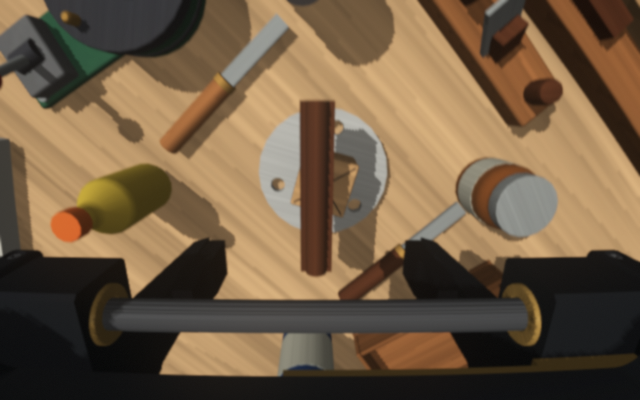

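The wrist view shows the dark offcut upright in the picture, columns 302–335 and rows 100–273. It's centred between the jaws and lies across the blank. Next I'll measure it.

Run:
```python
from h import *
im,d,c,T=load("w1")
hsv=cv2.cvtColor(im,cv2.COLOR_RGB2HSV); vv,uu=np.mgrid[0:400,0:640]
P=bydepth(c,T,np.c_[uu.ravel(),vv.ravel()],d).reshape(400,640,3)
m=(d>0)&(P[...,2]>.082)&(P[...,2]<.13)&(uu>280)&(uu<350)&(vv>80)&(vv<290)
q=P[m]; print(cv2.minAreaRect(q[:,:2].astype(np.float32)), q[:,2].max(), len(q))
print(onplane(c,T,[(302,103),(333,103),(302,262),(334,262)],.1).round(4))
crop("w1",240,80,400,280,3.8,"w1c")
go(.569,.001,.077,134.3)
```

```text
((0.5687808990478516, 0.0024032965302467346), (0.16060861945152283, 0.03007255680859089), 44.29774475097656) 0.11343529452503404 5811
[[ 0.6153  0.0648  0.1   ]
 [ 0.6337  0.0461  0.1   ]
 [ 0.5088 -0.0382  0.1   ]
 [ 0.5307 -0.0602  0.1   ]]
t 2.7 pos [0.5685 0.0018 0.2383] yaw -45.53 q7 -1.093 open 87.7 F [ 0.  -0.8 -0.9] tilt [-0.     0.001 -1.   ]
shift [0.1613 0.001  0.0002]
roll rad 0.003 alt -3.1386
shift after roll [0.1613 0.001  0.0002]
```

View pics/w1c.png

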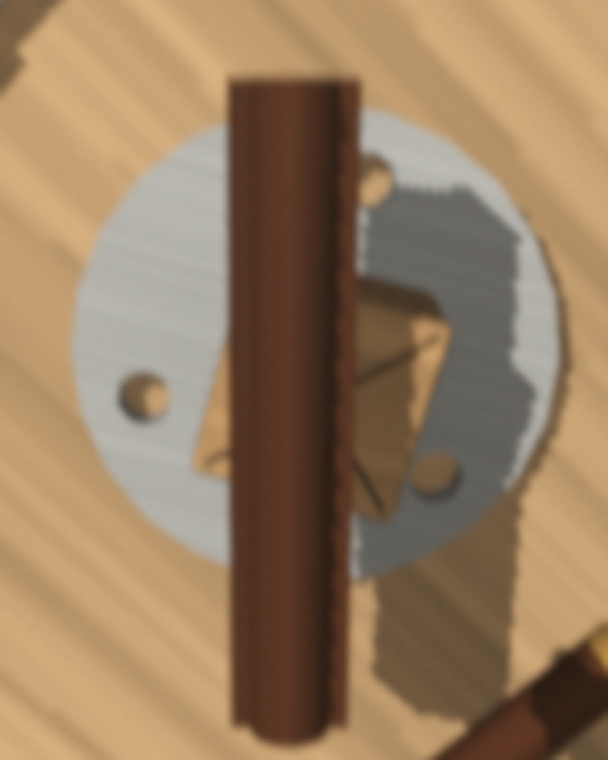

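>>> arm_command([
  [0.088, 0.04, 0, 0, 0],
  [0.088, 0.04, 0, 0, 0],
  [0.088, 0.04, 0, 0, 0],
  [0.088, 0.03, 0, 0, 0],
  [0.088, 0.011, 0, 0, 0],
  [0.088, 0, 0, 0, 0],
])

```text
clock: 3.45
tool_pos: [0.5679, -0.001, 0.0777]
eef_rot: [-0.655, -0.266, 0.656, -0.266]
contact_force: [-0.5, 0.1, 0.4]
opening: 0.999
```

>>> arm_command([
  [0.02, 0, 0, 0, 0],
  [0.02, 0, 0, 0, 0],
  [0.02, 0, 0, 0, 0],
  [0.02, 0, 0, 0, 0],
  [0.02, 0, 0, 0, 0],
  [0.02, 0, 0, 0, 0],
], force=15)

```text
clock: 4.2
tool_pos: [0.5683, 0.0001, 0.0777]
eef_rot: [-0.655, -0.267, 0.655, -0.267]
contact_force: [-0.5, 0.5, 1.1]
opening: 0.342
```

>>> arm_command([
  [0.02, -0.01, 0, 0, 0],
  [0.02, -0.03, 0, 0, 0],
  [0.02, -0.04, 0, 0, 0],
  [0.02, -0.04, 0, 0, 0],
  [0.02, -0.01, 0, 0, 0],
  [0.02, 0, 0, 0, 0],
])

```text
clock: 4.95
tool_pos: [0.5683, -0.0001, 0.2079]
eef_rot: [0.655, 0.266, -0.655, 0.267]
contact_force: [-0.3, 0.6, -1.2]
opening: 0.338
```

Run:
```python
from h import *
go(.527,-.288,.2,76.9)
snap("scene","s2"); snap("top","t2")
```

```text
t 4.95 pos [ 5.683e-01 -1.000e-04  2.079e-01] yaw -45.72 q7 -1.115 open 29.8 F [-0.3  0.6 -1.2] tilt [ 0.001 -0.    -1.   ]
shift [0.008  0.1773 0.2306]
roll rad 1.0015 alt -2.1401
shift after roll [ 0.008   0.2898 -0.0251]
```

View pics/s2.png

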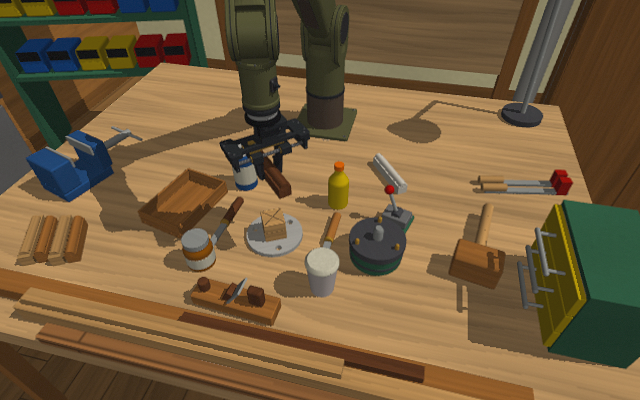

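The scene view shows the offcut held in the gripper at about (275,178). The blank on the faceplate is now clear at (273,228).

>>> arm_command([
  [0.02, 0, 0, 0, 0.167],
  [0.02, 0, 0, 0, 0.167],
  [0.02, 0, 0, 0, 0.167],
  [0.02, 0, 0, 0, 0.167],
  [0.02, 0, 0, 0, 0.167],
  [0.02, 0, 0, 0, 0.167],
  [0.02, 0, 0, 0, 0],
])

```text
clock: 5.92
tool_pos: [0.5674, 0.0001, 0.2062]
eef_rot: [-0.702, 0.081, 0.704, 0.08]
contact_force: [-0.4, 0.5, -1.0]
opening: 0.336
```

>>> arm_command([
  [0.02, 0, 0.0412, -0.0036, 0],
  [0.02, 0, 0.0412, -0.0036, 0],
  [0.02, 0, 0.0412, -0.0036, 0],
  [0.02, 0, 0.0412, -0.0036, 0],
  [0.02, 0, 0.0412, -0.0036, 0],
  [0.02, 0, 0.0412, -0.0036, 0],
  [0.02, 0, 0.042, -0.0036, 0],
  [0.02, 0, 0, 0, 0],
])

```text
clock: 6.92
tool_pos: [0.5249, -0.2924, 0.2068]
eef_rot: [-0.702, 0.083, 0.703, 0.081]
contact_force: [-0.2, 0.5, -1.5]
opening: 0.335
```

Run:
```python
from h import *
go(.527,-.288,.015,76.9)
snap("top","t3")
crop("top0",220,110,460,290,3.3,"topc"); crop("t3",300,110,480,290,3.3,"t3c")
```

```text
t 6.92 pos [ 0.5249 -0.2924  0.2068] yaw -103.36 q7 -1.395 open 29.5 F [-0.2  0.5 -1.5] tilt [-0.002 -0.003 -1.   ]
shift [ 0.1918 -0.0054 -0.0014]
roll rad -0.0045 alt 3.1371
shift after roll [ 0.1918 -0.0053 -0.0014]
```

View pics/t3c.png

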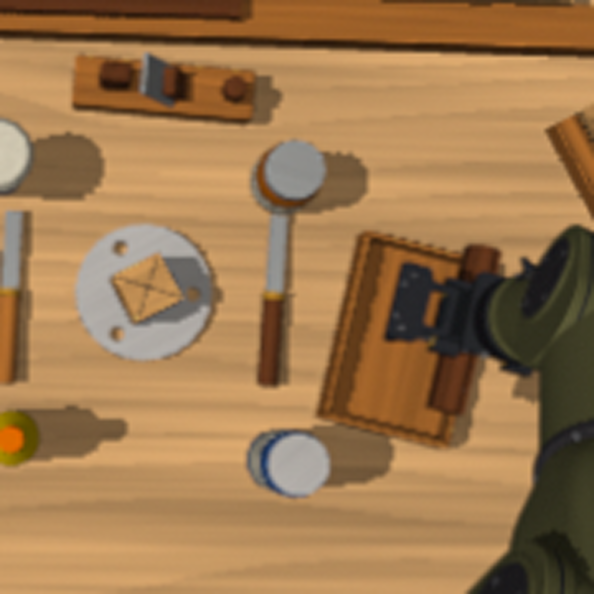

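>>> arm_command([
  [0.02, 0.035, -0.003, -0.001, 0],
  [0.02, 0.04, 0, 0, 0],
  [0.02, 0.04, 0, 0, 0],
  [0.02, 0.04, 0, 0, 0],
  [0.02, 0.02, 0, 0, 0],
  [0.02, 0.012, 0, 0, 0],
  [0.02, 0.003, 0, 0, 0],
  [0.02, 0, 0, 0, 0],
])

```text
clock: 7.98
tool_pos: [0.5296, -0.2849, 0.0186]
eef_rot: [0.703, -0.081, -0.702, -0.081]
contact_force: [-1.3, 0.6, -1.3]
opening: 0.343
```

Run:
```python
from h import *
go(.527,-.288,.013,76.9)
```

```text
t 7.97 pos [ 0.5296 -0.2849  0.0186] yaw -103.11 q7 -1.418 open 30.3 F [-1.3  0.6 -1.3] tilt [ 0.001 -0.001 -1.   ]
shift [0.0056 0.0036 0.0018]
roll rad -0.0001 alt 3.1415
shift after roll [0.0056 0.0036 0.0018]
```

Now lower the last bit and open to 55 mm (90 mm over the backs, inside the 128 mm tray), then rise.

>>> arm_command([
  [0.02, 0.005, 0, 0, 0],
  [0.02, 0, 0, 0, 0],
  [0.055, 0, 0, 0, 0],
  [0.055, 0, 0, 0, 0],
  [0.055, 0, 0, 0, 0],
  [0.055, -0.02, 0, 0, 0],
  [0.055, -0.04, 0, 0, 0],
  [0.055, -0.04, 0, 0, 0],
  [0.055, -0.05, 0, 0, 0],
  [0.085, -0.05, 0, 0, 0],
  [0.085, -0.02, 0, 0, 0],
])

```text
clock: 9.35
tool_pos: [0.5301, -0.2854, 0.2376]
eef_rot: [0.705, -0.082, -0.7, -0.08]
contact_force: [0.1, 0.9, 0.4]
opening: 0.826
```

Run:
```python
from h import *
go(.57,0,.24,90)
snap("scene","s4"); im,d,c,T=snap("top","t4"); crop("t4",220,110,460,290,3.3,"t4c")
st=r.get_state()
vv,uu=np.mgrid[0:400,0:640]; P=bydepth(c,T,np.c_[uu.ravel(),vv.ravel()],d).reshape(400,640,3); P[d==0]=np.nan
hsv=cv2.cvtColor(im,cv2.COLOR_RGB2HSV)
m=(abs(P[...,2]-.072)<.006)&(uu>320)&(uu<370)&(vv>175)&(vv<220)
q=P[m][:,:2].astype(np.float32); print("blank",cv2.minAreaRect(q),q.mean(0))
m=(abs(P[...,2]-.012)<.007)&(uu>315)&(uu<375)&(vv>165)&(vv<230)&(hsv[...,1]<60)
q=P[m][:,:2].astype(np.float32); print("plate",cv2.minEnclosingCircle(q))
```

```text
t 9.35 pos [ 0.5301 -0.2854  0.2376] yaw -103.13 q7 -1.401 open 72.8 F [0.1 0.9 0.4] tilt [ 0.006 -0.003 -1.   ]
shift [-0.003 -0.287  0.026]
roll rad -0.2292 alt 2.9124
shift after roll [-0.003  -0.2854 -0.0399]
blank ((0.5740408301353455, -0.0047615207731723785), (0.05574345588684082, 0.0555209219455719), 28.68465805053711) [ 0.573875   -0.00502293]
plate ((0.5744004845619202, -0.005056182388216257), 0.07493672519922256)
```

View pics/t4c.png

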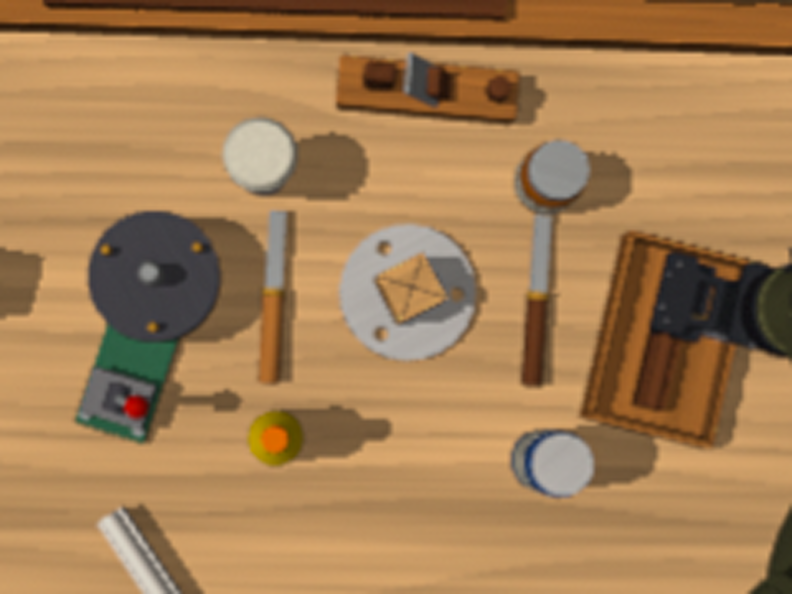

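View pics/s4.png

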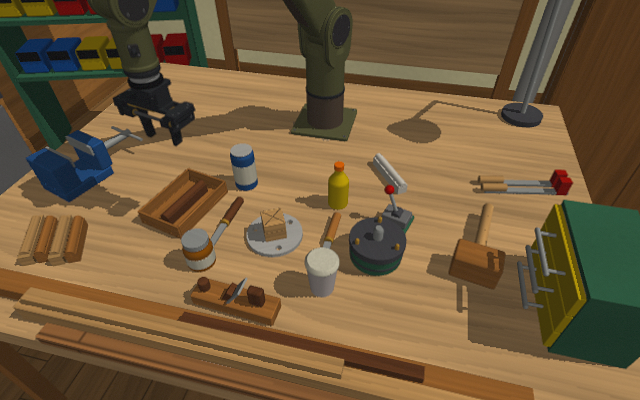

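The top view shows the offcut inside the tray at about (655,370) in the crop, and the scene view agrees. The bare faceplate is at (410,290) in the crop, with one hole at yaw ≈29°. Next I'll look down on the faceplate from the wrist, then on the hub from the same relative pose, so that calibration bias cancels.

Run:
```python
from h import *
go(.574,-.005,.24,-61.3)
```

```text
t 9.45 pos [ 0.5303 -0.2855  0.2367] yaw -103.13 q7 -1.402 open 81.0 F [ 0.6 -0.5 -0. ] tilt [ 0.006 -0.003 -1.   ]
shift [-0.0039 -0.283   0.0212]
roll rad -0.7301 alt 2.4115
shift after roll [-0.0039 -0.225  -0.173 ]
```

>>> arm_command([
  [0.088, 0, 0, 0, -0.1825],
  [0.088, 0, 0, 0, -0.1825],
  [0.088, 0, 0, 0, -0.1825],
  [0.088, 0, 0, 0, -0.1825],
  [0.088, 0, -0.0321, -0.0247, 0],
  [0.088, 0, -0.0321, -0.0247, 0],
  [0.088, 0, -0.0321, -0.0247, 0],
  [0.088, 0, -0.0321, -0.0247, 0],
  [0.088, 0, -0.0321, -0.0247, 0],
  [0.088, 0, -0.0321, -0.0247, 0],
  [0.088, 0, -0.0321, -0.0247, 0],
  [0.088, 0, 0, 0, 0],
])

```text
clock: 10.95
tool_pos: [0.5722, 0.0004, 0.2322]
eef_rot: [-0.684, -0.179, 0.684, -0.177]
contact_force: [-0.4, -0.9, 0.2]
opening: 0.997
```

Run:
```python
from h import *
go(.574,-.005,.24,-61.3)
snap("wrist","w5")
go(.579,.267,.298,-61.3)
```

```text
t 10.95 pos [5.722e-01 4.000e-04 2.322e-01] yaw -60.88 q7 -1.307 open 87.9 F [-0.4 -0.9  0.2] tilt [-0.001  0.003 -1.   ]
shift [-0.0079  0.0056  0.001 ]
roll rad 0.0073 alt -3.1343
shift after roll [-0.0079  0.0056  0.001 ]
t 11.0 pos [ 0.5719 -0.0028  0.2321] yaw -61.09 q7 -1.307 open 87.8 F [-0.1 -0.4 -0.2] tilt [-0.002  0.    -1.   ]
shift [-0.0659 -0.2329 -0.1366]
roll rad 0.0036 alt -3.138
shift after roll [-0.0659 -0.2333 -0.1357]
```

View pics/w5.png

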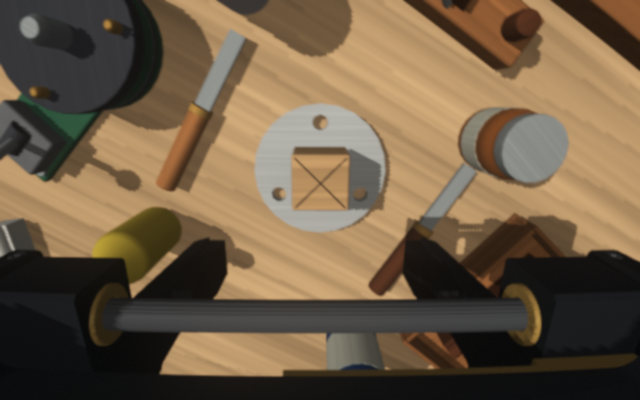

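The wrist view shows the plate at (320,167), with blank top corners around (292–348, 150–210) square to the picture. The holes are at (320,122), (279,193) and (360,193). Next, the hub view.

>>> arm_command([
  [0.088, -0.0112, -0.0389, -0.0226, 0],
  [0.088, -0.0112, -0.0389, -0.0226, 0],
  [0.088, -0.0112, -0.0389, -0.0226, 0],
  [0.088, -0.0112, -0.0389, -0.0226, 0],
  [0.088, -0.0112, -0.0389, -0.0226, 0],
  [0.088, -0.0112, -0.0389, -0.0226, 0],
  [0.088, 0, 0, 0, 0],
  [0.088, 0, 0, 0, 0],
  [0.088, 0, 0, 0, 0],
])

```text
clock: 12.12
tool_pos: [0.5799, 0.2625, 0.2994]
eef_rot: [-0.685, -0.173, 0.686, -0.175]
contact_force: [0.3, -0.2, 0.0]
opening: 1.0
```

Run:
```python
from h import *
go(.579,.267,.298,-61.3)
snap("wrist","w6")
go(.579,.267,.298,-61.3)
im,d,c,T=load("w5")
hsv=cv2.cvtColor(im,cv2.COLOR_RGB2HSV); vv,uu=np.mgrid[0:400,0:640]
P=bydepth(c,T,np.c_[uu.ravel(),vv.ravel()],d).reshape(400,640,3)
w=(d>0)&(uu>240)&(uu<400)&(vv>90)&(vv<240)
q=P[w&(abs(P[...,2]-.072)<.007)]; print("blank",cv2.minAreaRect(q[:,:2].astype(np.float32)),q.mean(0))
q=P[w&(abs(P[...,2]-.012)<.005)]; q=q[np.hypot(q[:,0]-.574,q[:,1]+.005)<.09]; print("plate",cv2.minEnclosingCircle(q[:,:2].astype(np.float32)),q[:,2].mean())
```

```text
t 12.12 pos [0.5799 0.2625 0.2994] yaw -61.49 q7 -1.686 open 88.1 F [ 0.3 -0.2  0. ] tilt [-0.001 -0.002 -1.   ]
shift [ 0.0014 -0.0044 -0.0014]
roll rad -0.0033 alt 3.1383
shift after roll [ 0.0014 -0.0044 -0.0014]
t 12.18 pos [0.5798 0.2629 0.2995] yaw -61.47 q7 -1.686 open 88.1 F [-0.   0.6 -1. ] tilt [-0.001 -0.002 -1.   ]
shift [ 0.0015 -0.004  -0.0012]
roll rad -0.0029 alt 3.1387
shift after roll [ 0.0015 -0.004  -0.0013]
blank ((0.5746457576751709, -0.0027849264442920685), (0.05557731166481972, 0.05611572042107582), 29.194055557250977) [ 0.57551997 -0.00220991  0.07301019]
plate ((0.5742806196212769, -0.00310503039509058), 0.07547613978385925) 0.01309453897821311
```

View pics/w6.png

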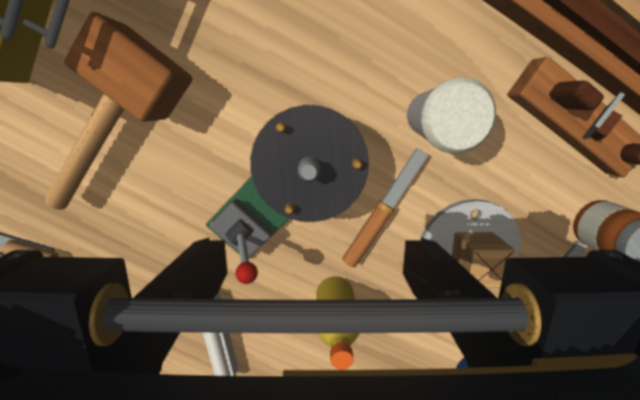

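Run:
```python
from h import *
im,d,c,T=load("w6")
hsv=cv2.cvtColor(im,cv2.COLOR_RGB2HSV); vv,uu=np.mgrid[0:400,0:640]
P=bydepth(c,T,np.c_[uu.ravel(),vv.ravel()],d).reshape(400,640,3)
w=(d>0)&(uu>235)&(uu<385)&(vv>95)&(vv<235)
q=P[w&(abs(P[...,2]-.07)<.006)]; q=q[np.hypot(q[:,0]-.58,q[:,1]-.267)<.09];print("hub",cv2.minEnclosingCircle(q[:,:2].astype(np.float32)),q[:,2].mean())
q=P[w&(P[...,2]>.099)]; print("spigot",q.mean(0),np.median(q,0),len(q))
m=w&(hsv[...,0]>10)&(hsv[...,0]<28)&(hsv[...,1]>110)&(hsv[...,2]>90)&(np.hypot(P[...,0]-.58,P[...,1]-.267)<.066)
n,l,s,ce=cv2.connectedComponentsWithStats(m.astype(np.uint8))
S=[]
for i in range(1,n):
    if s[i,4]>20:
        p=P[(l==i)&(P[...,2]>.078)]; t=cv2.minEnclosingCircle(p[:,:2].astype(np.float32)); S.append(p.mean(0)[:2]); print(s[i,4],ce[i],p.mean(0),t)
S=np.array(S); print("mean",S.mean(0)); v=S-S.mean(0); print(np.hypot(*v.T),np.degrees(np.arctan2(v[:,1],v[:,0])))
# outline of hub by pixels
crop("w6",235,95,385,235,5,"w6c")
```

```text
hub ((0.5796683430671692, 0.2694563567638397), 0.07008098810911179) 0.07110090292415239
spigot [0.58025718 0.26997053 0.10365908] [0.58040544 0.27001224 0.10439416] 330
60 [279.5 127. ] [0.60455992 0.31911041 0.08442372] ((0.6043681502342224, 0.3192211985588074), 0.004630311392247677)
71 [356.05633803 163.47887324] [0.60933178 0.22467666 0.0837411 ] ((0.6092619299888611, 0.22423890233039856), 0.0049486709758639336)
59 [288.06779661 208.76271186] [0.52516962 0.26766728 0.08392189] ((0.5238131284713745, 0.26654037833213806), 0.004297255538403988)
mean [0.57968711 0.27048478]
[0.05461784 0.05456364 0.05459024] [  62.90950974  -57.09112244 -177.04154325]
```

View pics/w6c.png

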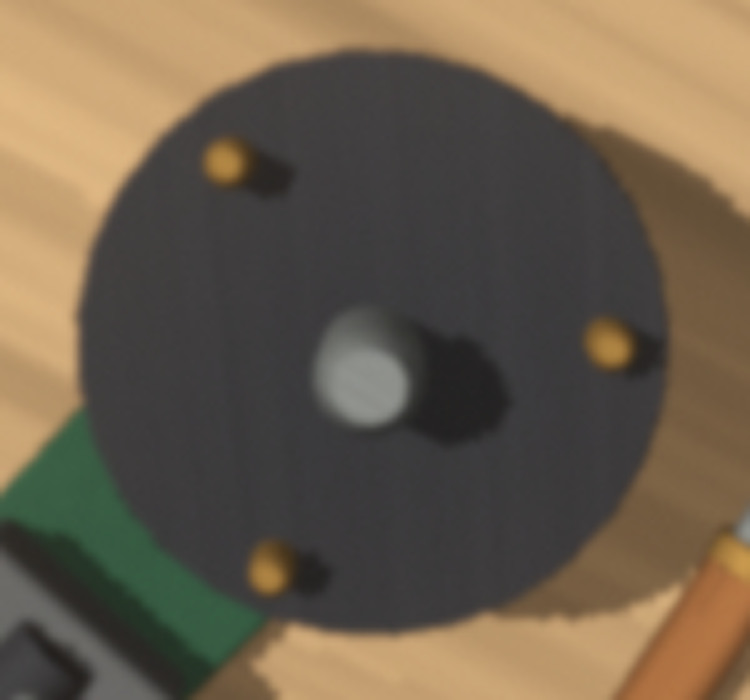

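Run:
```python
from h import *
go(.5743,-.0046,.13,-61.1)
```

```text
t 12.18 pos [0.5798 0.2629 0.2995] yaw -61.47 q7 -1.686 open 88.1 F [-0.   0.6 -1. ] tilt [-0.001 -0.002 -1.   ]
shift [0.17   0.2322 0.1324]
roll rad -0.0064 alt 3.1352
shift after roll [0.17   0.2313 0.1339]
```

>>> arm_command([
  [0.088, 0, 0.0386, 0.0223, -0.0064],
  [0.088, 0, 0.0386, 0.0223, 0],
  [0.088, 0.02, 0.0386, 0.0223, 0],
  [0.088, 0.04, 0.0386, 0.0223, 0],
  [0.088, 0.04, 0.0386, 0.0223, 0],
  [0.088, 0.04, 0.0386, 0.0223, 0],
  [0.088, 0.03, 0, 0, 0],
  [0.088, 0, 0, 0, 0],
  [0.088, 0, 0, 0, 0],
  [0.088, 0, 0, 0, 0],
])

```text
clock: 13.42
tool_pos: [0.5758, -0.0014, 0.1315]
eef_rot: [0.685, 0.178, -0.683, 0.178]
contact_force: [0.9, -0.4, 0.2]
opening: 1.0
```

Run:
```python
from h import *
go(.5743,-.0046,.026,-61.1)
snap("wrist","w7")
go(.5743,-.0046,.026,-61.1)
im,d,c,T=load("w7")
vv,uu=np.mgrid[0:400,0:640]
P=bydepth(c,T,np.c_[uu.ravel(),vv.ravel()],d).reshape(400,640,3)
w=(d>0)&(np.hypot(P[...,0]-.574,P[...,1]+.004)<.085)
q=P[w&(abs(P[...,2]-.072)<.006)]; print("blank",cv2.minAreaRect(q[:,:2].astype(np.float32)),q.mean(0))
q=P[w&(abs(P[...,2]-.012)<.005)]; print("plate",cv2.minEnclosingCircle(q[:,:2].astype(np.float32)),q[:,2].mean())
```

```text
t 13.43 pos [ 0.5758 -0.0014  0.1315] yaw -60.87 q7 -1.348 open 88.1 F [ 0.9 -0.4  0.2] tilt [ 0.003  0.    -1.   ]
shift [0.1054 0.002  0.0032]
roll rad 0.004 alt -3.1376
shift after roll [0.1054 0.002  0.0032]
t 13.47 pos [ 0.5757 -0.0014  0.1313] yaw -60.87 q7 -1.348 open 88.0 F [ 0.7  0.4 -0. ] tilt [ 0.003  0.    -1.   ]
shift [0.1053 0.002  0.003 ]
roll rad 0.0039 alt -3.1377
shift after roll [0.1053 0.002  0.003 ]
blank ((0.5745762586593628, -0.002941291779279709), (0.056020963937044144, 0.05622556805610657), 29.172077178955078) [ 0.57617884 -0.00205144  0.07297811]
plate ((0.5740107893943787, -0.0032212650403380394), 0.07547450810670853) 0.013087902841755122
```

View pics/w7.png

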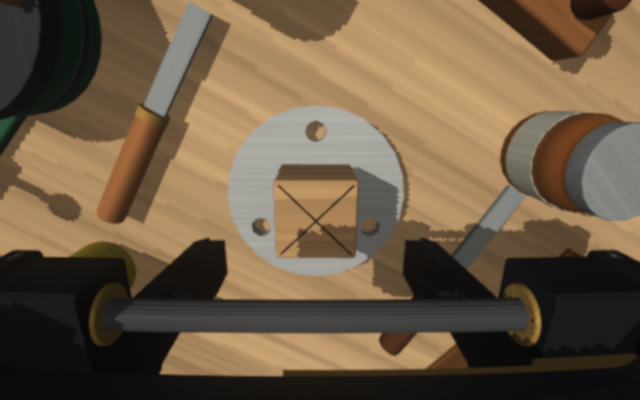

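The wrist view shows the plate at (317,190) and the blank top at (275–357, 178–258), square to the jaws. Descend straight with a small correction.

>>> arm_command([
  [0.088, 0.02, 0.001, 0.0025, 0.004],
  [0.088, 0.035, 0, 0, 0],
  [0.088, 0.03, 0, 0, 0],
  [0.088, 0.015, 0, 0, 0],
  [0.088, 0.005, 0, 0, 0],
  [0.088, 0, 0, 0, 0],
  [0.088, 0, 0, 0, 0],
])

```text
clock: 14.35
tool_pos: [0.5738, -0.0042, 0.0259]
eef_rot: [0.685, 0.176, -0.684, 0.176]
contact_force: [0.5, -0.4, 0.1]
opening: 1.0
```

Run:
```python
from h import *
go(.5742,-.0033,.026,-61.0)
```

```text
t 14.35 pos [ 0.5738 -0.0042  0.0259] yaw -61.16 q7 -1.387 open 88.1 F [ 0.5 -0.4  0.1] tilt [ 0.002  0.    -1.   ]
shift [-0.0001 -0.0006 -0.0008]
roll rad -0.0029 alt 3.1387
shift after roll [-0.0001 -0.0006 -0.0008]
```

Within 1 mm. Close firmly.

>>> arm_command([
  [0.045, 0, 0, 0, 0],
  [0.045, 0, 0, 0, 0],
  [0.045, 0, 0, 0, 0],
  [0.045, 0, 0, 0, 0],
  [0.045, 0, 0, 0, 0],
  [0.045, 0, 0, 0, 0],
  [0.045, -0.005, 0, 0, 0],
  [0.045, -0.015, 0, 0, 0],
  [0.045, -0.02, 0, 0, 0],
  [0.045, 0, 0, 0, 0],
], force=40)

```text
clock: 15.6
tool_pos: [0.5743, -0.0042, 0.0666]
eef_rot: [0.686, 0.176, -0.684, 0.176]
contact_force: [-0.5, -0.4, -5.9]
opening: 0.636
```

Run:
```python
from h import *
go(.5742,-.0033,.19,-61.0)
snap("scene","s8"); snap("wrist","w8")
crop("s8",180,120,420,300,3.2,"s8c")
```

```text
t 15.6 pos [ 0.5743 -0.0042  0.0666] yaw -61.18 q7 -1.375 open 56.0 F [-0.5 -0.4 -5.9] tilt [ 0.003  0.    -1.   ]
shift [-0.1234 -0.0007 -0.0008]
roll rad -0.0031 alt 3.1385
shift after roll [-0.1234 -0.0007 -0.0008]
```

View pics/s8c.png

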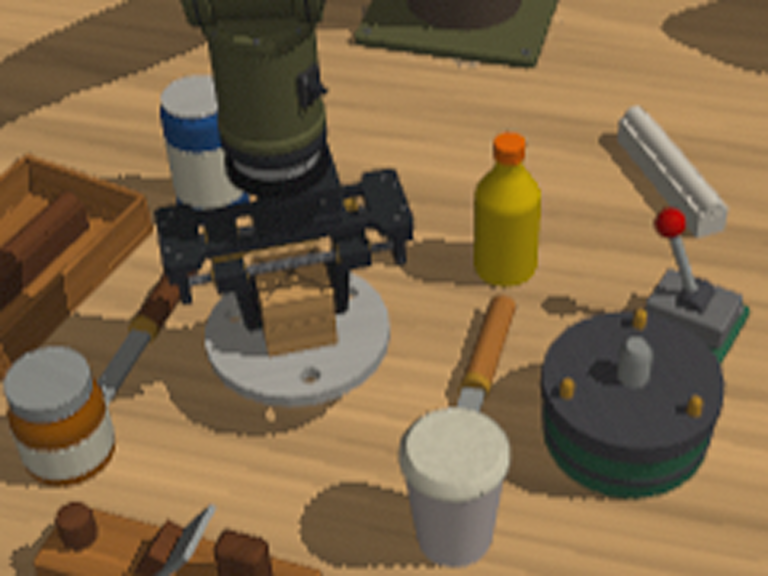

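View pics/w8.png

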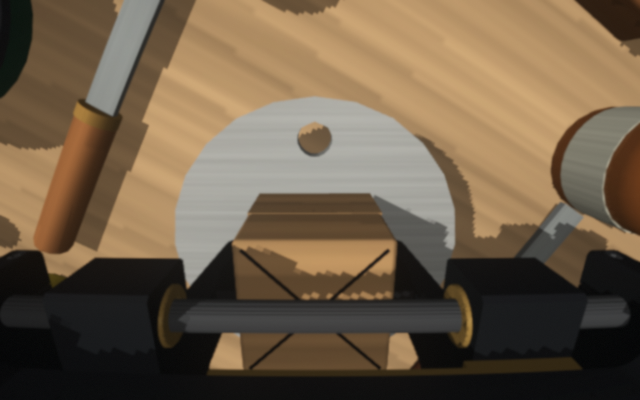

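Opening 56 mm and a 5.9 N load fit a held 0.6 kg plate. It looks level, and its front hole shows at (315,139) in the wrist view. Lift it, and measure where the plate sits in the hand.

>>> arm_command([
  [0.045, -0.02, 0, 0, 0],
  [0.045, -0.035, 0, 0, 0],
  [0.045, -0.035, 0, 0, 0],
  [0.045, -0.03, 0, 0, 0],
  [0.045, -0.005, 0, 0, 0],
  [0.045, 0, 0, 0, 0],
  [0.045, 0, 0, 0, 0],
])

```text
clock: 16.58
tool_pos: [0.5718, -0.0043, 0.1881]
eef_rot: [-0.684, -0.176, 0.686, -0.176]
contact_force: [-0.4, 0.2, -6.5]
opening: 0.635
```

Run:
```python
from h import *
im,d,c,T=snap("wrist","w9")
st=r.get_state(); tp=st["tool_pos"]; M=R.from_quat(st["eef_rot"]).as_matrix()
vv,uu=np.mgrid[0:400,0:640]
P=bydepth(c,T,np.c_[uu.ravel(),vv.ravel()],d).reshape(400,640,3); Q=(P-tp)@M
m=(d>0)&(abs(Q[...,0]-.014)<.01)&(vv<245)&(np.hypot(Q[...,1],Q[...,2])<.09)
print("n",m.sum(),"depth x",np.median(Q[m][:,0]))
# plane fit for tilt in tool frame
A=np.c_[Q[m][:,1:],np.ones(m.sum())]; print("plane",np.linalg.lstsq(A,Q[m][:,0],rcond=None)[0])
cs,_=cv2.findContours(m.astype(np.uint8),1,1); 
o=Q[m]; print("enclosing",cv2.minEnclosingCircle(o[:,1:].astype(np.float32)))
# rim: first rows per column
pts=[]
for u in range(200,440,4):
    v=np.nonzero(m[:,u])[0]
    if len(v): pts.append(Q[v[0],u,1:])
p=np.array(pts); B=np.c_[2*p,np.ones(len(p))]; s=np.linalg.lstsq(B,(p**2).sum(1),rcond=None)[0]; print("fit",s[:2],np.sqrt(s[2]+s[0]**2+s[1]**2))
for rr in [.075]:
    from scipy.optimize import least_squares
    f=least_squares(lambda c:np.hypot(p[:,0]-c[0],p[:,1]-c[1])-rr,[0,0]); print("fixed r",f.x,f.cost)
hm=(vv>110)&(vv<175)&(uu>285)&(uu<345)&~m; n,l,ss,ce=cv2.connectedComponentsWithStats(hm.astype(np.uint8)); print(ss[1:],ce[1:])
go(.5797,.2698,.19,-27.1)
```

```text
n 26020 depth x 0.01212210464288229
plane [ 0.001176   -0.00496174  0.0118836 ]
enclosing ((0.00027025374583899975, -0.0031796121038496494), 0.07492288947105408)
fit [ 0.00011084 -0.00190094] 0.07407692485556382
fixed r [ 7.50930481e-05 -8.74871619e-04] 1.7963090183394709e-06
[[306 113   1   1   1]
 [304 114   1   1   1]
 [287 116   1   1   1]
 [335 119   1   1   1]
 [308 121   1   1   1]
 [298 121  33  33 793]
 [338 146   1   1   1]
 [342 148   1   1   1]
 [293 150   1   1   1]
 [306 162   1   1   1]
 [313 164   1   1   1]
 [295 172   1   1   1]
 [343 173   1   1   1]] [[306.         113.        ]
 [304.         114.        ]
 [287.         116.        ]
 [335.         119.        ]
 [308.         121.        ]
 [314.18663304 137.24211854]
 [338.         146.        ]
 [342.         148.        ]
 [293.         150.        ]
 [306.         162.        ]
 [313.         164.        ]
 [295.         172.        ]
 [343.         173.        ]]
t 16.62 pos [ 0.572  -0.0043  0.1883] yaw -61.15 q7 -1.327 open 55.7 F [-0.2  0.8 -5.7] tilt [-0.003 -0.    -1.   ]
shift [-0.0018 -0.2363 -0.139 ]
roll rad -0.5943 alt 2.5473
shift after roll [-0.0018 -0.118  -0.2475]
```

>>> arm_command([
  [0.045, 0, 0, 0, -0.08],
  [0.045, 0, 0, 0, -0.14],
  [0.045, 0, 0, 0, -0.15],
  [0.045, 0, 0, 0, -0.14],
  [0.045, 0, 0, 0, -0.084],
  [0.045, 0, -0.01, -0.02, 0],
  [0.045, 0, -0.016, -0.033, 0],
  [0.045, 0, -0.018, -0.038, 0],
  [0.045, 0, -0.018, -0.038, 0],
  [0.045, 0, -0.018, -0.038, 0],
  [0.045, 0, -0.016, -0.033, 0],
])

```text
clock: 18.0
tool_pos: [0.5781, 0.2192, 0.1886]
eef_rot: [-0.603, -0.369, 0.604, -0.369]
contact_force: [0.6, 0.2, -6.6]
opening: 0.635
```

>>> arm_command([
  [0.045, 0, -0.012, -0.027, 0],
  [0.045, 0, -0.01, -0.02, 0],
  [0.045, 0, 0, 0, 0],
  [0.045, 0, 0, 0, 0],
  [0.045, 0, 0, 0, 0],
])

```text
clock: 18.62
tool_pos: [0.581, 0.2672, 0.1897]
eef_rot: [-0.603, -0.368, 0.604, -0.369]
contact_force: [-0.1, -1.4, -5.8]
opening: 0.635
```

Run:
```python
from h import *
go(.5792,.2689,.13,-27.1)
```

```text
t 18.62 pos [0.581  0.2672 0.1897] yaw -27.26 q7 -1.249 open 55.9 F [-0.1 -1.4 -5.8] tilt [-0.    -0.002 -1.   ]
shift [ 0.0597 -0.0024 -0.0007]
roll rad -0.0028 alt 3.1388
shift after roll [ 0.0597 -0.0024 -0.0007]
```

>>> arm_command([
  [0.045, 0.02, -0.0022, -0.0007, -0.0028],
  [0.045, 0.025, 0, 0, 0],
  [0.045, 0.008, 0, 0, 0],
  [0.045, 0, 0, 0, 0],
  [0.045, 0, 0, 0, 0],
  [0.045, 0, 0, 0, 0],
])

```text
clock: 19.38
tool_pos: [0.5796, 0.2714, 0.1379]
eef_rot: [0.603, 0.37, -0.602, 0.37]
contact_force: [-0.1, 0.0, -6.0]
opening: 0.626
```

Run:
```python
from h import *
go(.5792,.2689,.11,-27.1)
snap("wrist","w10"); snap("scene","s10")
crop("w10",170,60,490,260,2.5,"w10c"); crop("s10",310,160,450,290,5,"s10c")
```

```text
t 19.38 pos [0.5796 0.2714 0.1379] yaw -26.97 q7 -1.277 open 55.1 F [-0.1  0.  -6. ] tilt [ 0.002  0.001 -1.   ]
shift [0.0279 0.0007 0.0024]
roll rad 0.0022 alt -3.1394
shift after roll [0.0279 0.0007 0.0024]
```

View pics/w10c.png

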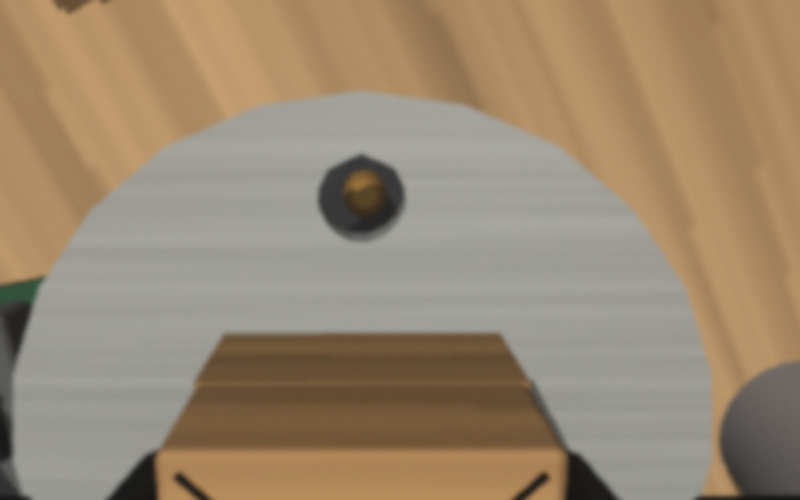

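View pics/s10c.png

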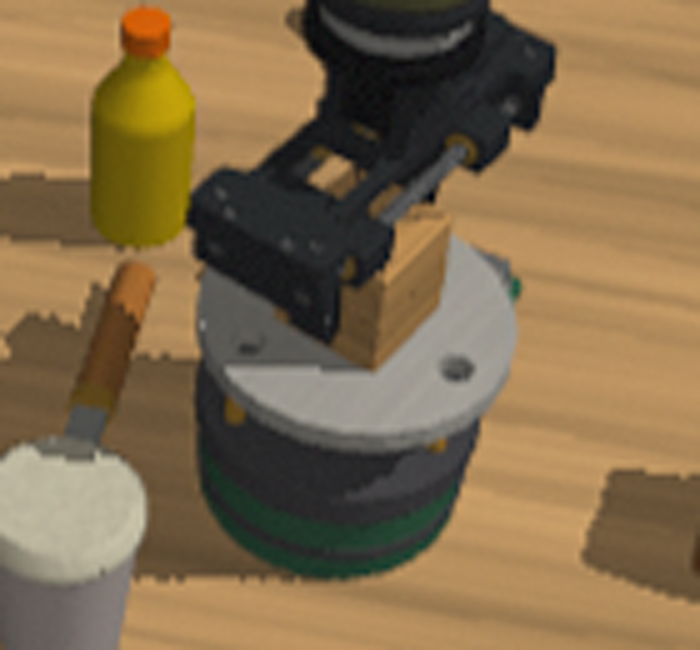

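The stud shows through the hole: hole centre at crop (362,197), stud tip at crop (364,190). Turn both into positions.

Run:
```python
from h import *
im,d,c,T=load("w10"); st=pickle.load(open("pics/w10.pkl","rb"))[4]; M=R.from_quat(st["eef_rot"]).as_matrix()
zt=st["tool_pos"][2]
h=onplane(c,T,[(170+362/2.5,60+197/2.5)],zt-.0135)[0]; s=onplane(c,T,[(170+364.5/2.5,60+191/2.5)],.084)[0]
print(h,s,"need tool-shift",(M.T@(s-h)).round(4)); print("hole in tool",(M.T@(h-st["tool_pos"])).round(4))
```

```text
[0.6055167  0.32134484 0.12436676] [0.6049479  0.31881548 0.084     ] need tool-shift [0.0404 0.0006 0.0026]
hole in tool [ 0.0136  0.0004 -0.0563]
```

Both checks agree: shift about +0.6 mm in y and +2.5 mm in z. Correct that, then lower gently.

>>> arm_command([
  [0.045, 0, 0.0006, 0.0025, 0.002],
  [0.045, 0, 0, 0, 0],
  [0.045, 0.006, 0, 0, 0],
  [0.045, 0.006, 0, 0, 0],
  [0.045, 0.006, 0, 0, 0],
  [0.045, 0, 0, 0, 0],
  [0.045, 0, 0, 0, 0],
])

```text
clock: 20.35
tool_pos: [0.5785, 0.2687, 0.1189]
eef_rot: [0.603, 0.369, -0.603, 0.369]
contact_force: [0.4, 0.1, -5.7]
opening: 0.629
```

Run:
```python
from h import *
go(.5792,.2689,.096,-27.1)
snap("wrist","w11"); crop("w11",170,60,490,260,2.5,"w11c")
```

```text
t 20.35 pos [0.5785 0.2687 0.1189] yaw -27.07 q7 -1.286 open 55.4 F [ 0.4  0.1 -5.7] tilt [ 0.  0. -1.]
shift [ 0.0229  0.0005 -0.0005]
roll rad 0.0005 alt -3.1411
shift after roll [ 0.0229  0.0005 -0.0005]
```

View pics/w11c.png

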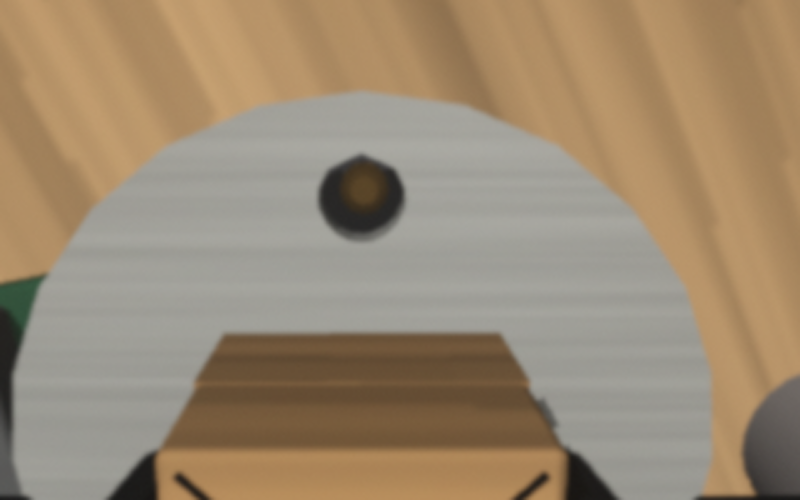

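The plate is over the spigot with no side force. The stud is seen well inside the hole at crop (363,188). Lower to the seat.

>>> arm_command([
  [0.045, 0.006, 0, 0, 0],
  [0.045, 0.006, 0, 0, 0],
  [0.045, 0.004, 0, 0, 0],
  [0.045, 0.003, 0, 0, 0],
  [0.045, 0.002, 0, 0, 0],
  [0.045, 0, 0, 0, 0],
])

```text
clock: 21.15
tool_pos: [0.5783, 0.2685, 0.0978]
eef_rot: [-0.603, -0.369, 0.603, -0.369]
contact_force: [-0.4, -0.5, -5.8]
opening: 0.635
```

Run:
```python
from h import *
go(.5792,.2689,.096,-27.1)
```

```text
t 21.15 pos [0.5783 0.2685 0.0978] yaw -27.08 q7 -1.297 open 55.9 F [-0.4 -0.5 -5.8] tilt [-0. -0. -1.]
shift [ 0.0018  0.0006 -0.0007]
roll rad 0.0004 alt -3.1412
shift after roll [ 0.0018  0.0006 -0.0007]
```

The underside is about 2 mm above the seat, so the studs are in the holes. Settle it with small steps.

>>> arm_command([
  [0.045, 0.001, 0, 0, 0],
  [0.045, 0.001, 0, 0, 0],
  [0.045, 0.0005, 0, 0, 0],
  [0.045, 0, 0, 0, 0],
])

```text
clock: 21.65
tool_pos: [0.5784, 0.2685, 0.0954]
eef_rot: [-0.603, -0.369, 0.603, -0.369]
contact_force: [-0.3, -1.1, -5.2]
opening: 0.631
```

Run:
```python
from h import *
go(.5792,.2689,.096,-27.1)
```

```text
t 21.65 pos [0.5784 0.2685 0.0954] yaw -27.07 q7 -1.298 open 55.6 F [-0.3 -1.1 -5.2] tilt [-0. -0. -1.]
shift [-0.0006  0.0006 -0.0007]
roll rad 0.0005 alt -3.1411
shift after roll [-0.0006  0.0006 -0.0007]
```

>>> arm_command([
  [0.045, 0.0008, 0, 0, 0],
  [0.045, 0, 0, 0, 0],
  [0.088, 0, 0, 0, 0],
  [0.088, 0, 0, 0, 0],
  [0.088, 0, 0, 0, 0],
  [0.088, 0, 0, 0, 0],
  [0.088, 0, 0, 0, 0],
  [0.088, -0.02, 0, 0, 0],
  [0.088, -0.04, 0, 0, 0],
  [0.088, -0.04, 0, 0, 0],
  [0.088, -0.04, 0, 0, 0],
  [0.088, 0, 0, 0, 0],
])

```text
clock: 23.15
tool_pos: [0.5804, 0.2701, 0.2397]
eef_rot: [0.606, 0.369, -0.6, 0.369]
contact_force: [1.7, -0.3, 0.3]
opening: 0.996
```

Run:
```python
from h import *
im,d,c,T=snap("wrist","w12"); snap("scene","s12"); crop("s12",310,160,450,290,5,"s12c")
go(.5792,.2689,.24,-27.1)
vv,uu=np.mgrid[0:400,0:640]
P=bydepth(c,T,np.c_[uu.ravel(),vv.ravel()],d).reshape(400,640,3)
w=(d>0)&(np.hypot(P[...,0]-.5797,P[...,1]-.27)<.085)
q=P[w&(abs(P[...,2]-.142)<.007)]; print("blank",cv2.minAreaRect(q[:,:2].astype(np.float32)),np.median(q[:,2]))
q=P[w&(P[...,2]>.07)&(P[...,2]<.1)]; print("plate",cv2.minEnclosingCircle(q[:,:2].astype(np.float32)),np.median(q[:,2]))
A=np.c_[q[:,:2]-q[:,:2].mean(0),np.ones(len(q))];print("slope",np.linalg.lstsq(A,q[:,2],rcond=None)[0])
```

```text
t 23.25 pos [0.5784 0.2685 0.2356] yaw -27.08 q7 -1.229 open 87.9 F [-0.5  0.2  0.3] tilt [ 0.001  0.    -1.   ]
shift [-0.0044  0.0005 -0.0007]
roll rad 0.0004 alt -3.1412
shift after roll [-0.0044  0.0005 -0.0007]
blank ((0.5792141556739807, 0.27008056640625), (0.05602559447288513, 0.056291546672582626), 62.912620544433594) 0.14304295904093706
plate ((0.5790376663208008, 0.2696763277053833), 0.07542732357978821) 0.0830891492339132
slope [-0.00031759  0.00114406  0.08296008]
```

View pics/s12c.png

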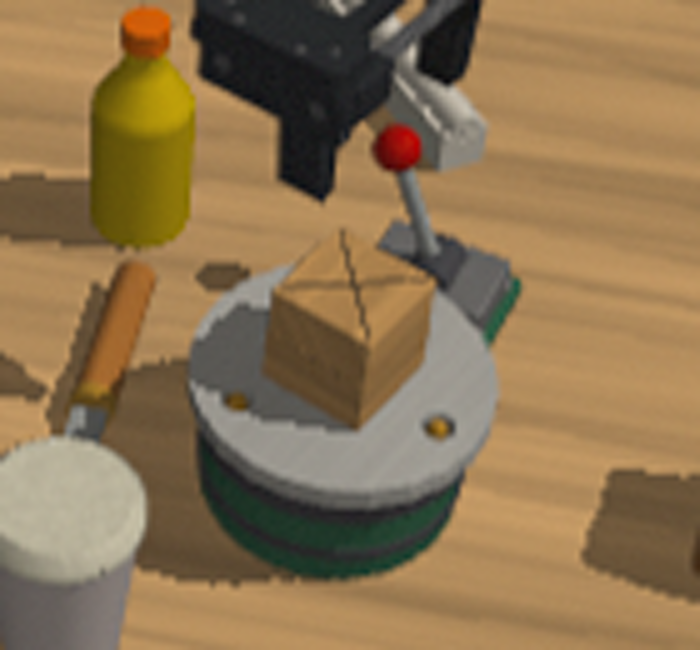

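View pics/w12.png

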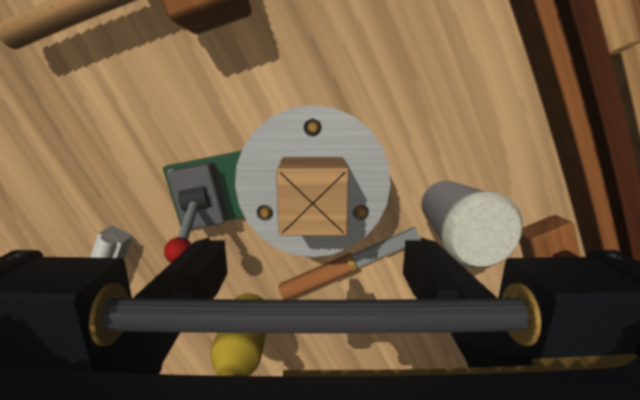

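The plate is seated. Brass studs show in all three holes at (313,127), (264,212) and (361,212) in the wrist view. Plate top reads z = 0.083 (expected 0.082, and this camera also read +1 mm on the bench), tilt is about 0.001, and the centre is within 1 mm of the hub. Next is the lever: the ball is at (177,250) and the block at (195,195).

Run:
```python
from h import *
hub=np.array([.5797,.2698])
for tag,win in(("top0",(225,205,285,250)),("w12",(150,150,230,270))):
    im,d,c,T=load(tag); hsv=cv2.cvtColor(im,cv2.COLOR_RGB2HSV); vv,uu=np.mgrid[0:400,0:640]
    P=bydepth(c,T,np.c_[uu.ravel(),vv.ravel()],d).reshape(400,640,3)
    w=(d>0)&(uu>win[0])&(uu<win[2])&(vv>win[1])&(vv<win[3])
    m=w&(abs(P[...,2]-.037)<.008)&(hsv[...,1]<70); q=P[m]; rt=cv2.minAreaRect(q[:,:2].astype(np.float32)); print(tag,"block",rt)
    m=w&((hsv[...,0]<6)|(hsv[...,0]>174))&(hsv[...,1]>150)&(hsv[...,2]>70); y,x=np.nonzero(m); print("ball px",x.mean(),y.mean(),onplane(c,T,[(x.mean(),y.mean())],.109))
    b=np.array(rt[0]); v=hub-b; print("to hub",np.hypot(*v),np.degrees(np.arctan2(v[1],v[0])))
```

```text
top0 block ((0.45019111037254333, 0.3055688738822937), (0.06932619959115982, 0.050126492977142334), 74.07709503173828)
ball px 260.42105263157896 232.89473684210526 [[0.44191686 0.27817988 0.109     ]]
to hub 0.13435760057155005 -15.439543588157099
w12 block ((0.45080122351646423, 0.3075345456600189), (0.06992712616920471, 0.05081778019666672), 73.30035400390625)
ball px 174.68435754189943 248.52513966480447 [[0.43909894 0.28017979 0.109     ]]
to hub 0.13430856456354734 -16.317158303095358
```

Run:
```python
from h import *
go(.429,.232,.2,-16.1)
```

```text
t 23.25 pos [0.5784 0.2685 0.2356] yaw -27.08 q7 -1.229 open 87.9 F [-0.5  0.2  0.3] tilt [ 0.001  0.    -1.   ]
shift [ 0.0354 -0.1164  0.1005]
roll rad -0.1916 alt 2.95
shift after roll [ 0.0354 -0.1334  0.0765]
```

>>> arm_command([
  [0, 0, 0, 0, -0.096],
  [0, 0, 0, 0, -0.0956],
  [0, 0, -0.0334, 0.0191, 0],
  [0, 0, -0.0334, 0.0191, 0],
  [0, 0, -0.0333, 0.0191, 0],
  [0, 0.0, -0.0333, 0.0191, 0],
  [0, 0.035, 0, 0, 0],
  [0, 0, 0, 0, 0],
  [0, 0, 0, 0, 0],
  [0, 0, 0, 0, 0],
])

```text
clock: 24.5
tool_pos: [0.4297, 0.2326, 0.2002]
eef_rot: [0.566, 0.425, -0.565, 0.425]
contact_force: [0.5, -0.1, -0.2]
opening: 0.009
```

Run:
```python
from h import *
snap("wrist","w13")
go(.429,.232,.09,-16.1)
```

```text
t 24.55 pos [0.4297 0.2325 0.2002] yaw -16.13 q7 -1.259 open 0.3 F [ 0.3 -0.9  0.1] tilt [ 0.001  0.001 -1.   ]
shift [ 0.1102 -0.0007  0.0008]
roll rad -0.0004 alt 3.1412
shift after roll [ 0.1102 -0.0007  0.0008]
```

View pics/w13.png

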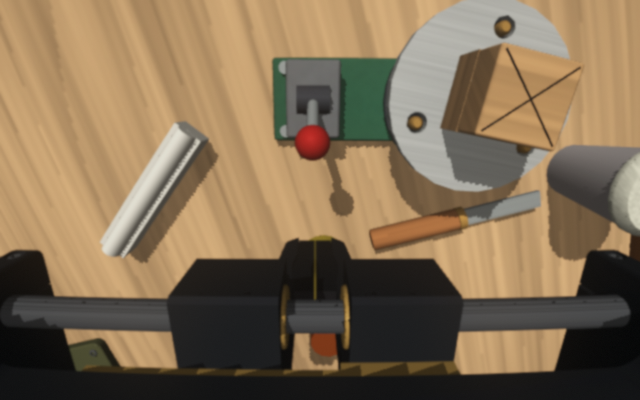

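The red ball at (312,143) is straight ahead of the closed fingers, with the lever leaning towards them. Descend in front of it, clear of the glue bottle, and push along tool −z.

>>> arm_command([
  [0, 0.03, 0, 0, 0],
  [0, 0.04, 0, 0, 0],
  [0, 0.03, 0, 0, 0],
  [0, 0.01, 0, 0, 0],
  [0, 0, 0, 0, 0],
])

```text
clock: 25.18
tool_pos: [0.4293, 0.2324, 0.0898]
eef_rot: [0.565, 0.425, -0.565, 0.425]
contact_force: [0.2, -0.6, -0.2]
opening: 0.003
```

>>> arm_command([
  [0, 0, 0, -0.01, 0],
  [0, 0, 0, -0.012, 0],
  [0, 0, 0, -0.012, 0],
  [0, 0, 0, -0.012, 0],
  [0, 0, 0, -0.012, 0],
  [0, 0, 0, -0.01, 0],
  [0, 0, 0, 0, 0],
])

```text
clock: 26.05
tool_pos: [0.4481, 0.299, 0.0896]
eef_rot: [0.565, 0.426, -0.564, 0.425]
contact_force: [0.7, -0.2, -0.5]
opening: 0.005
```

Run:
```python
from h import *
go(.4538,.3187,.09,-16.1)
snap("wrist","w14"); snap("scene","s14"); crop("s14",340,140,450,240,6,"s14c")
```

```text
t 26.05 pos [0.4481 0.299  0.0896] yaw -16.04 q7 -1.399 open 0.4 F [ 0.7 -0.2 -0.5] tilt [ 0.001  0.002 -1.   ]
shift [-0.0004 -0.     -0.0205]
roll rad 0.001 alt -3.1406
shift after roll [-0.0004 -0.     -0.0205]
```

View pics/w14.png

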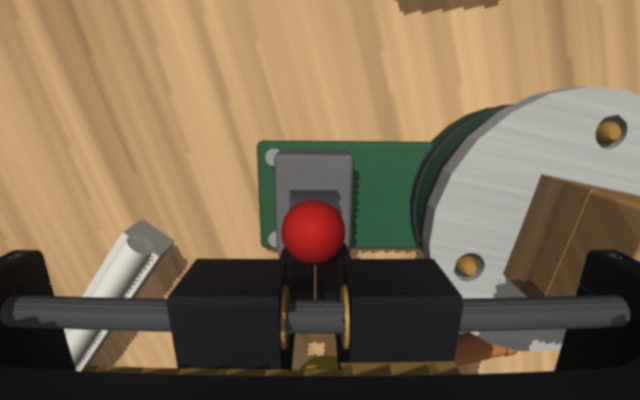

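View pics/s14c.png

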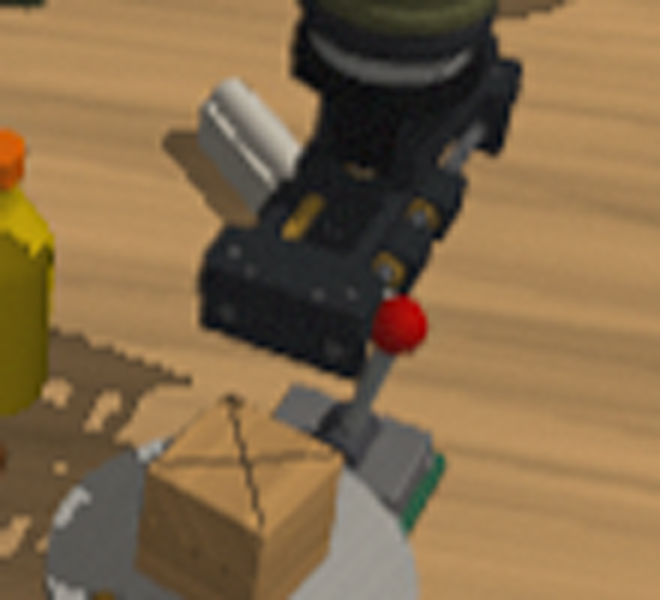

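The lever follows: the ball at (313,232) in the wrist view is past upright. Keep pushing.

>>> arm_command([
  [0, 0, 0, -0.008, 0],
  [0, 0, 0, -0.008, 0],
  [0, 0, 0, -0.004, 0],
  [0, 0, 0, 0, 0],
  [0, 0, 0, 0, 0],
])

```text
clock: 26.78
tool_pos: [0.4535, 0.3169, 0.0897]
eef_rot: [0.565, 0.425, -0.565, 0.425]
contact_force: [0.6, 0.4, 0.4]
opening: 0.007
```

```bash
cat > ball.py <<'E'
from h import *
def ball(tag):
    im,d,c,T=load(tag); hsv=cv2.cvtColor(im,cv2.COLOR_RGB2HSV); vv,uu=np.mgrid[0:400,0:640]
    P=bydepth(c,T,np.c_[uu.ravel(),vv.ravel()],d).reshape(400,640,3)
    m=((hsv[...,0]<6)|(hsv[...,0]>174))&(hsv[...,1]>150)&(hsv[...,2]>60)&(d>0)&(np.hypot(P[...,0]-.45,P[...,1]-.307)<.08)
    y,x=np.nonzero(m); b=onplane(c,T,[(x.mean(),y.mean())],.107)[0]; s=(b[:2]-[.4505,.307])@[.277,.961]
    print(tag,len(x),x.mean(),y.mean(),b.round(4),"s",s.round(4),"lock~",.5+np.arcsin(np.clip(s/.08,-1,1)))
E
python3 - <<'E'
from ball import *
go(.4538,.3187,.09,-16.1)
snap("wrist","w15"); snap("scene","s15"); ball("s12");ball("w14");ball("s14"); ball("w15"); ball("s15")
E
```

```text
t 26.77 pos [0.4535 0.3169 0.0897] yaw -16.1 q7 -1.403 open 0.6 F [0.6 0.4 0.4] tilt [ 0.  0. -1.]
shift [-0.0003 -0.0002 -0.0018]
roll rad 0.0001 alt -3.1415
shift after roll [-0.0003 -0.0002 -0.0018]
s12 66 389.1666666666667 189.04545454545453 [0.4405 0.2773 0.107 ] s -0.0313 lock~ 0.09823268239691552
w14 3078 312.5331384015594 231.51981806367772 [0.4532 0.3184 0.107 ] s 0.0117 lock~ 0.6466828019686627
s14 67 405.97014925373134 193.73134328358208 [0.4485 0.3217 0.107 ] s 0.0136 lock~ 0.6707340912339709
w15 2796 312.2525035765379 226.36051502145924 [0.4591 0.3386 0.107 ] s 0.0328 lock~ 0.9220207665934469
s15 60 412.93333333333334 197.96666666666667 [0.4605 0.3404 0.107 ] s 0.0349 lock~ 0.9516001457679673
```

Lock is about 0.93. Push a few mm more to its end, watching the force.

>>> arm_command([
  [0, 0, 0, -0.002, 0],
  [0, 0, 0, -0.002, 0],
  [0, 0, 0, 0, 0],
])

```text
clock: 27.25
tool_pos: [0.4545, 0.3206, 0.0895]
eef_rot: [-0.565, -0.425, 0.565, -0.425]
contact_force: [-0.3, -0.7, 0.5]
opening: 0.002
```

>>> arm_command([
  [0, 0, 0, 0.01, 0],
  [0, 0, 0, 0.03, 0],
  [0, 0, 0, 0.03, 0],
  [0, -0.02, 0, 0.01, 0],
  [0, -0.04, 0, 0, 0],
  [0, -0.05, 0, 0, 0],
  [0, -0.05, 0, 0, 0],
  [0, 0, 0, 0, 0],
])

```text
clock: 28.25
tool_pos: [0.4341, 0.2447, 0.2529]
eef_rot: [0.568, 0.425, -0.562, 0.425]
contact_force: [0.0, -0.6, -0.5]
opening: 0.006
```

Run:
```python
from ball import *
go(.4538,.3187,.09,-16.1)
snap("wrist","w16"); snap("scene","s16"); im,d,c,T=snap("top","t16"); ball("w16"); ball("s16"); ball("t16"); crop("t16",220,110,460,290,3.3,"t16c")
```

```text
t 28.25 pos [0.4341 0.2447 0.2529] yaw -16.15 q7 -1.228 open 0.5 F [ 0.  -0.6 -0.5] tilt [ 0.007  0.004 -1.   ]
shift [ 0.1634 -0.0025 -0.0756]
roll rad -0.0009 alt 3.1407
shift after roll [ 0.1634 -0.0025 -0.0756]
w16 635 310.46456692913387 71.01417322834645 [0.4598 0.3424 0.107 ] s 0.0366 lock~ 0.9758609215600456
s16 65 413.84615384615387 198.8 [0.4631 0.3429 0.107 ] s 0.038 lock~ 0.9955056978936798
t16 0 nan nan [nan nan nan] s nan lock~ nanball.py:6: RuntimeWarning: Mean of empty slice.
  y,x=np.nonzero(m); b=onplane(c,T,[(x.mean(),y.mean())],.107)[0]; s=(b[:2]-[.4505,.307])@[.277,.961]
  ret = ret.dtype.type(ret / rcount)
ball.py:7: RuntimeWarning: Mean of empty slice.
  print(tag,len(x),x.mean(),y.mean(),b.round(4),"s",s.round(4),"lock~",.5+np.arcsin(np.clip(s/.08,-1,1)))
```

View pics/t16c.png

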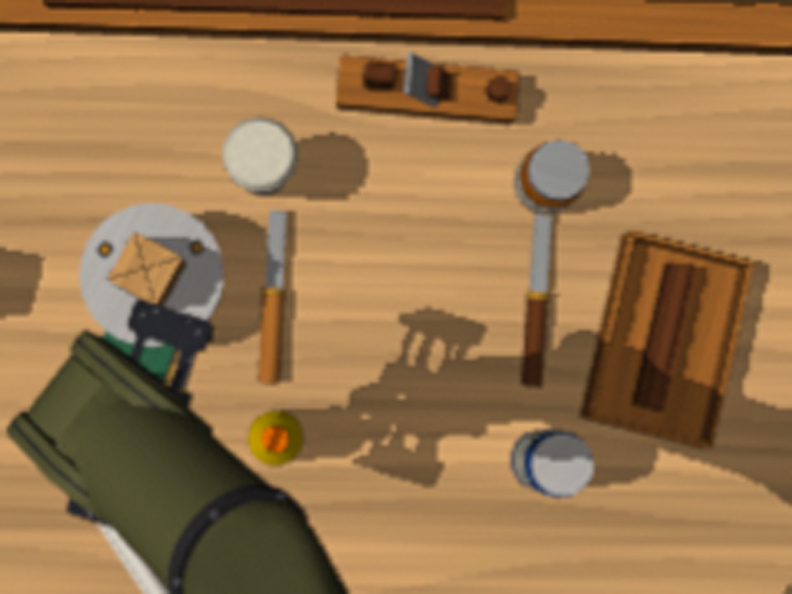

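View pics/s16.png

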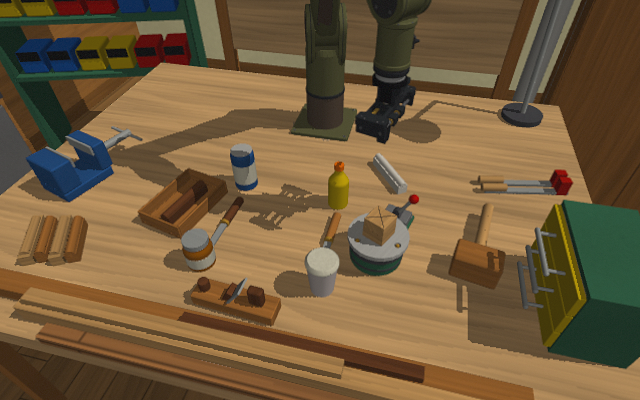

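The lever is over (ball at (414,199), lock about 0.98–1.0), the plate is seated, and the offcut is in the tray at (185,198). Nothing else moved, and the arm is clear at z = 0.25. Handing in.

Run:
```python
from h import *
print(r.finish_job()); print(r.get_state()["clock"])
```

```text
the job is handed in; nothing more can be done
None
the job is handed in; nothing more can be done
```

The job is done and handed in at about 28 s of the 72 s; the hand-in gave no verdict. I laid the dark offcut in the tray, set the faceplate on the hub with its holes over the studs, and then threw the red lever over.

**Last checks:**
- **Faceplate:** studs show in all three holes. It is within about 1 mm of the hub axis. Its top reads z 0.083 m against the 0.082 expected, and that camera also read about 1 mm high with the plate on the bench. Tilt is about 0.001 rad.
- **Lock lever:** about 0.98 from the wrist camera and 1.00 from the scene camera.
- **Offcut:** lies flat near the middle of the tray.
- **Bystanders:** those visible in the last scene and top pictures stand where they started. I judged this by eye and did not measure them.
- **Arm:** clear of everything at z 0.25 m, with no contact force.

**What failed or disagreed:** in the last top picture the arm hid the red ball, so that camera gave no lever reading. The top and wrist cameras differed by about 2 mm on where the plate lay, so I aligned the plate to the hub with the wrist camera alone.

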